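Draw the bottom slide case from the stack chute

TASK

Draw the bottom slide case out through the chute's front outlet without lifting or dragging along the three cases above, which must stay in the chute and settle down flat as it leaves. Then lay that case flat in the low cradle, gently and without letting it fall to the bench, and slide it fully home against the end stop; leave the other things on the bench where they are.

Things in the scene. Friction and masses are not known exactly. Their poses are not given: they have to be found in the camera images.
- chute: Fixed grey slippery upright stack chute on a base plate (165 x 110 x 8 mm); origin under the base, z up, x level, pointing to its closed back: the outlet looks along -x. Inside 126 mm long (x = -63 to 63), 60 mm wide (y = -30 to 30); walls 4 mm thick, top z = 215. Cases lie flat in it on a floor beam 40 mm wide (y), x = -60 to 67, top at z = 95. Side walls cut away below z = 121 for x < 0.
- chute_outlet (a point): Middle of the outlet: on the front wall's outer face, at floor height (x = -67, z = 95 mm in the chute's frame). The gap is 24 mm high, for one case; the front wall stands above it from z = 119 to 215 mm and leaves an upright gripper no room; one leaning back 30 to 40 degrees, fingers forward and down, has room. Only the beam and base plate are below.
- case_1: White flat slide case, closed rigid box 120 x 56 x 20 mm (own x, y, z), about 90 g; origin at the centre of its underside. The bottom case, the one to draw: it lies on the chute floor, its x along the chute's, 29 to 37 mm of its length sticking out of the outlet; its sides, 56 mm apart, can be pinched there. The others rest on it.
- case_2: White flat slide case, closed rigid box 120 x 56 x 20 mm (own x, y, z), about 90 g; origin at the centre of its underside. Second from the bottom, inside the chute; when the bottom case leaves, it drops 20 mm on to the chute floor.
- case_3: White flat slide case, closed rigid box 120 x 56 x 20 mm (own x, y, z), about 90 g; origin at the centre of its underside. Third from the bottom, in the chute.
- case_4: White flat slide case, closed rigid box 120 x 56 x 20 mm (own x, y, z), about 90 g; origin at the centre of its underside. Top case, in the chute.
- cradle: Fixed low cradle for one case, base plate 130 x 90 x 8 mm; origin under the base, z up, x level, pointing to its end stop. Seat beam 40 mm wide (y), x = -45 to 60, top z = 85; the case overhangs its sides and open near end. End stop: upright plate, face at x = 60, top z = 103. Two side lips at the far end (x = 20 to 60), inner faces y = +-32, tops z = 95.
- cradle_seat (a point): Where the underside centre of a case belongs when fully home (on the seat, its length along the cradle, against the end stop): 85 mm above the cradle's origin, same axes.
- flask: Conical glass flask, 66 mm wide, 77 mm high, standing on the bench; origin at the centre of its underside. A bystander.
- petri: Closed petri dish, 58 mm wide, 15 mm high, on the bench; origin at the centre of its underside. A bystander.
- tape_roll: Roll of tape lying flat, 98 mm wide, 25 mm high; origin at the centre of its underside. A bystander.

How it is judged:
By the outcome, as a careful person would: the job done as asked, in the order asked, and still so for the second after the job is handed in, with the robot touching nothing.
It also fails if it takes over 50 s, if anything falls off the work surface, if the arm or the gripper's body presses on something with over 40 N, if the wrist force passes 120 N, or if a joint passes its speed limit or range.

ROBOT

A 7-joint arm with a two-finger parallel gripper is mounted at the origin on a cart in front of the work surface, level with it; the furniture and walls round the work are solid. World frame = base frame: x ahead of the robot, y to its left, z up, the work surface at z = 0. Lengths are in m, angles in rad, forces in N, time in s.
With the tool pointing down it reaches from about 0.425 to 0.875 m from the base axis. Payload 8.4 kg.
Tool frame: the origin (TCP) lies at the very end of the fingers, on their centre line; the grasp point (between the pads) lies 19 mm behind it; z points along the fingers, y is the direction in which the jaws open and shut (so a half turn about z gives the same grasp; the last joint's range is limited). The gripper opens to 85 mm and grips with 20 to 120 N. Pads are 22 mm wide; open, the fingers measure 114 mm over their backs; the gripper's body (76 mm by 85 mm) begins 54 mm behind the grasp point. The pads swing forward as they close: fully open they stand 13 mm farther back than shut.
Start: joints at [-1.256, 0.333, 0.04, 1.465, -0.013, 1.343, -0.059], TCP at [0.261, 0.595, 0.231] pointing down, gripper open.
Joint ranges: [-2.58, 2.58], [-0.38, 2.09], [-1.3, 1.39], [0.25, 2.4], [-1.5, 4.64], [0.08, 2.09], [-2.65, 2.65]. Speed limits (rad/s): [2.22, 2.22, 2.79, 2.79, 3.14, 3.14, 3.14].

INTERFACE

Orientations are given as a unit quaternion [x, y, z, w].
In Python, from cell import sensors, optics, finish_job gives the robot as it stands. The module is installed in compiled form; this text tells all that it offers.
- The arm moves only by the tool jog_arm, never from a script. Its arguments are lists of equal length, an entry for each row: "hand": the opening, from -1 (shut) to 1 (fully open), so that 0 is half open; "slide": the shift along the tool's x, y, z in cm, a list of three; "twist": the turn about the tool's z in degrees. In form: {"hand": [hand, ...], "slide": [[tx, ty, tz], ...], "twist": [twist, ...]}. A call has 1 to 8 rows; each row is the pose to reach, as a shift and turn from the pose commanded when the call began, along the tool's axes at that moment; what a row does not reach only later rows make up. A row lasts 1/10 s, in which the tool goes at most 50 mm and 8.59 degrees, less where a joint would pass 70% of its speed; a pose out of reach is approached as far as the arm can. A call with a gripper value outside its range is refused whole. The fingers move at their own pace and stop on an object; "squeeze" is the grip in N (left out, the last holds). Time passes only in rows, so rows that repeat a pose let the fingers close. It gives the time, the measured TCP pose, the force and the opening at its end, in the units of the state.
- sensors.observe(): the state, without advancing time (a new reading comes with each control period).
- optics.capture(name): name is "scene" or "top" or "wrist"; returns a dict with "pixels" (480x640x3 uint8, blue, green, red), "range_z" (480x640 float32, m along the optical axis (not along the pixel's ray), 0 where there is no reading), "vfov" (degrees; the focal length in pixels is half the picture's height over the tangent of half this angle, whatever the lens; pixels are square), "cx", "cy" (the principal point, pixels), "world_to_cam" (4x4, takes a point from world to camera coordinates); the wrist camera has in their place "tool_from_camera" (4x4, takes a point from camera to tool coordinates, whose origin is the TCP and whose axes are the flange's). Camera axes: x right, y up, looking along -z (the intrinsics and any distortion apply to the point x, -y, -z); pixel columns grow to the right and rows downward; lengths in m; the calibration is good to about 2 mm. The wrist camera is an equidistant fisheye: a pixel r from the principal point sees the ray r / f radians off the axis. A picture is of the moment at which its call begins: read the wrist's pose just before it.
- finish_job(): hands the job in, once; it reports no verdict.
The state is a dict: "clock": time; "joints": joint angles; "dq": joint speeds; "tau": joint torques, N m; "eef_pos": TCP position; "tcp_rot": TCP orientation; "force": force on the tool from outside, world axes, zero at the start; "moment": the same for the moment, N m; "width": finger opening in m.
Only numpy, scipy, OpenCV 4.12 (cv2) and the standard library are available. Lean on these libraries where they do the work, as an engineer would, in place of code of your own. Each camera call takes 0.05 s, during which the arm holds its last target.

## Working session

There is one attempt and no reset: what is moved stays moved. The work goes in short steps, Python scripts to look and compute and a tool call to move; the robot and the scene stay as the last step left them, time stands still between calls to the robot, and variables do not carry over. Pictures are saved under pics/ and viewed, and the job is handed in when it is done.

Besides the shell and the picture viewer there is one more tool, called as name(argument=value, ...) on one line, values as JSON. jog_arm: Moves the arm, as the interface text tells. Its arguments: {"type":"object","properties":{"hand":{"type":"array"},"slide":{"type":"array"},"twist":{"type":"array"},"squeeze":{"type":"number"}},"required":["hand","slide","twist"]}

```bash
mkdir -p pics; ls
python3 - <<'E'
from cell import sensors, optics
import cv2,numpy as np,pickle
s=sensors.observe()
for k,v in s.items(): print(k,np.round(v,4))
for n in ["scene","top","wrist"]:
    c=optics.capture(n); cv2.imwrite(f"pics/{n}0.png",c["pixels"]); pickle.dump(c,open(f"{n}0.pkl","wb"))
    print(n,c["vfov"],c["cx"],c["cy"],np.round(c.get("world_to_cam",c.get("tool_from_camera")),3), [k for k in c])
E
```

```text
pics
clock 0.0
joints [-1.2562  0.3339  0.0399  1.4663 -0.0134  1.3433 -0.0585]
dq [-0.0009  0.0009 -0.0004 -0.0008  0.0015 -0.0014  0.0025]
tau [-1.00000e-04 -6.58547e+01  1.36490e+00 -4.05555e+01  1.66000e-02
  1.25000e-02 -0.00000e+00]
eef_pos [0.2612 0.5947 0.2304]
tcp_rot [ 2.055e-01  9.787e-01 -8.000e-04 -1.000e-04]
force [0.1779 1.4959 0.1165]
moment [ 0.0414 -0.0131  0.004 ]
width 0.0851
scene 46.96342328467066 322.912940954462 235.56219145178312 [[ 0.719 -0.695  0.008 -0.362]
 [ 0.459  0.483  0.746 -0.391]
 [-0.523 -0.532  0.666 -1.105]
 [ 0.     0.     0.     1.   ]] ['pixels', 'range_z', 'vfov', 'cx', 'cy', 'world_to_cam']
top 43.53778892594742 330.5168179810542 241.11223987526873 [[ 0.01  -1.     0.024  0.066]
 [ 0.993  0.013  0.12  -0.581]
 [-0.12   0.023  0.992 -1.516]
 [ 0.     0.     0.     1.   ]] ['pixels', 'range_z', 'vfov', 'cx', 'cy', 'world_to_cam']
wrist 65.70646984690485 317.3027159474532 236.80940696610557 [[-0.001  0.964  0.264  0.067]
 [ 1.     0.001  0.001 -0.   ]
 [ 0.     0.264 -0.964 -0.144]
 [ 0.     0.     0.     1.   ]] ['pixels', 'range_z', 'vfov', 'cx', 'cy', 'tool_from_camera']
```

View pics/scene0.png

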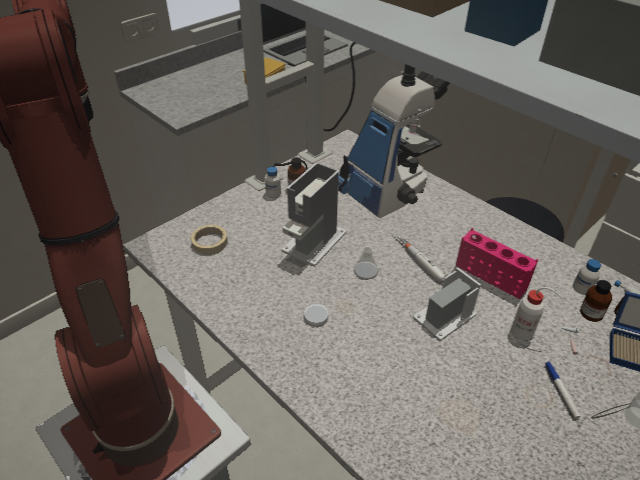

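View pics/top0.png

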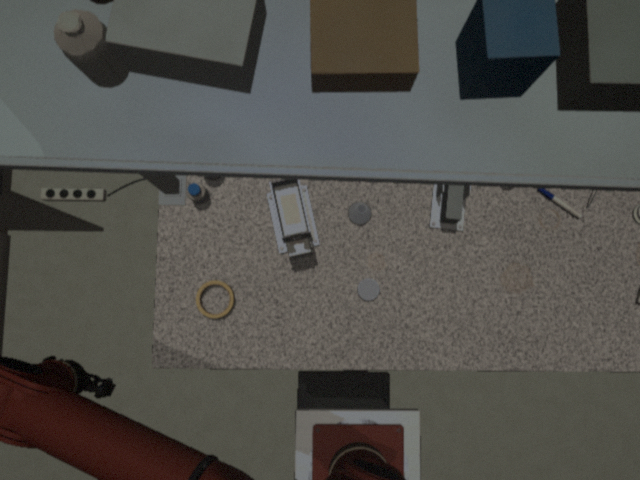

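View pics/wrist0.png

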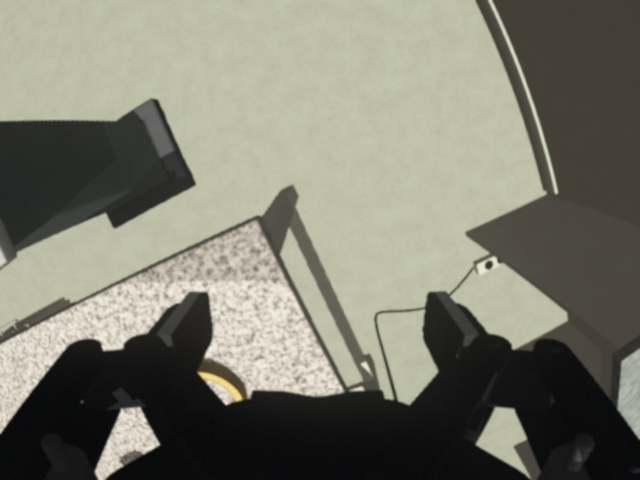

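Run:
```python
import cv2,numpy as np,pickle
s=pickle.load(open("scene0.pkl","rb"));t=pickle.load(open("top0.pkl","rb"))
def crop(c,x0,y0,x1,y1,k,n): cv2.imwrite(n,cv2.resize(cv2.convertScaleAbs(c["pixels"][y0:y1,x0:x1],alpha=1.4),None,fx=k,fy=k,interpolation=cv2.INTER_CUBIC))
crop(s,270,160,370,280,5,"pics/s_chute.png");crop(s,400,250,500,350,5,"pics/s_cr.png")
a=t["pixels"]
crop(t,250,170,480,310,3,"pics/t_c.png")
# height map along top
def pts(c):
    h,w=c["range_z"].shape;f=h/2/np.tan(np.radians(c["vfov"]/2));u,v=np.meshgrid(np.arange(w),np.arange(h));z=c["range_z"]
    P=np.stack([(u-c["cx"])/f*z,-(v-c["cy"])/f*z,-z],-1);M=np.linalg.inv(c["world_to_cam"]);return P@M[:3,:3].T+M[:3,3]
P=pts(t)
for uv in [(300,60),(300,150),(300,176),(290,210),(300,250),(360,270),(450,200),(440,180),(213,300)]: print(uv,np.round(P[uv[1],uv[0]],3))
P=pts(s)
for uv in [(600,90),(450,60)]: print("s",uv,np.round(P[uv[1],uv[0]],3))
```

```text
(300, 60) [0.801 0.139 0.642]
(300, 150) [0.652 0.137 0.641]
(300, 176) [0.608 0.136 0.646]
(290, 210) [0.635 0.172 0.178]
(300, 250) [0.547 0.149 0.115]
(360, 270) [ 0.509 -0.006  0.003]
(450, 200) [ 0.682 -0.226  0.088]
(440, 180) [ 0.605 -0.085  0.649]
(213, 300) [ 0.426  0.376 -0.003]
s (600, 90) [ 0.699 -0.392  0.643]
s (450, 60) [ 0.608 -0.18   0.648]
```

View pics/s_chute.png

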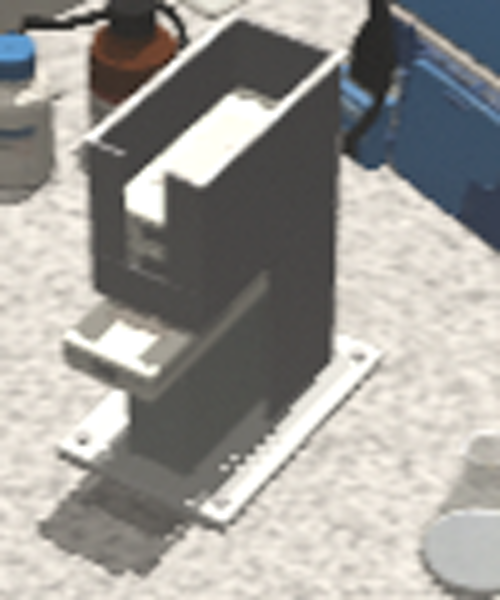

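View pics/s_cr.png

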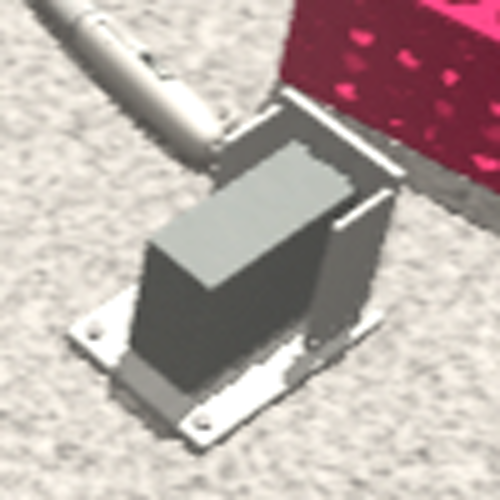

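View pics/t_c.png

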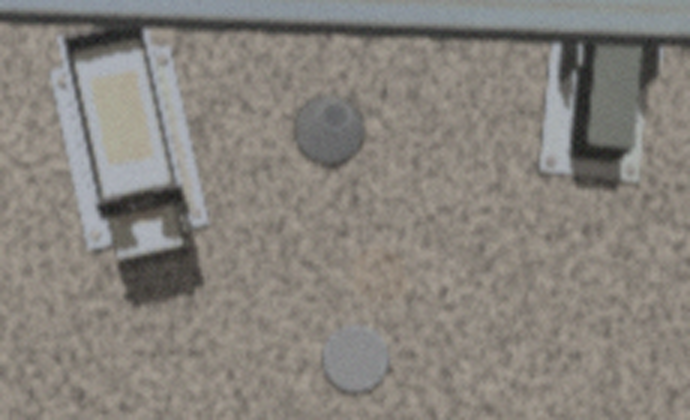

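```bash
cat > h.py <<'E'
import cv2,numpy as np,pickle
def F(c): return c["range_z"].shape[0]/2/np.tan(np.radians(c["vfov"]/2))
def ray(c,u,v,z):
    f=F(c);M=np.linalg.inv(c["world_to_cam"]);d=M[:3,:3]@np.array([(u-c["cx"])/f,-(v-c["cy"])/f,-1]);o=M[:3,3]
    return o+d*(z-o[2])/d[2]
def proj(c,p):
    q=c["world_to_cam"][:3,:3]@p+c["world_to_cam"][:3,3];f=F(c);return np.array([c["cx"]+f*q[0]/-q[2],c["cy"]-f*q[1]/-q[2]])
def pts(c):
    h,w=c["range_z"].shape;f=F(c);u,v=np.meshgrid(np.arange(w),np.arange(h));z=c["range_z"]
    P=np.stack([(u-c["cx"])/f*z,-(v-c["cy"])/f*z,-z],-1);M=np.linalg.inv(c["world_to_cam"]);return P@M[:3,:3].T+M[:3,3]
E
python3 - <<'E'
from h import *
s=pickle.load(open("scene0.pkl","rb"));t=pickle.load(open("top0.pkl","rb"))
for n,c,boxes in (("top",t,dict(ch=(255,175,330,275),cr=(425,175,475,240))),("scene",s,dict(ch=(270,160,350,275),cr=(405,260,485,340)))):
    P=pts(c)
    for k,(x0,y0,x1,y1) in boxes.items():
        Q=P[y0:y1,x0:x1].reshape(-1,3)
        print(n,k,"heights",np.histogram(Q[:,2],bins=np.arange(-.01,.25,.01))[0])
        for lab,a,b in (("base",.005,.014),("seat",.078,.092),("case",.108,.122),("walltop",.208,.222)):
            m=(Q[:,2]>a)&(Q[:,2]<b)
            if m.sum()<12: continue
            r=cv2.minAreaRect((Q[m][:,:2]*1000).astype(np.float32)); print("  ",lab,m.sum(),np.round(Q[m].mean(0),4),[np.round(x,1) for x in r], np.round(cv2.boxPoints(r),0).tolist())
E
```

```text
top ch heights [2294 2400  176    0    0    1    1    0    0    3    3   39  307   41
   30   41   33  116 1104   94   45   50  289    9    0]
   base 776 [0.6241 0.1696 0.008 ] [array([621.8, 174.2]), array([254.6, 194. ]), np.float64(1.4)] [[492.0, 268.0], [497.0, 74.0], [751.0, 80.0], [747.0, 274.0]]
   case 344 [0.5571 0.1547 0.1143] [array([617.1, 167.6]), array([165. ,  60.1]), np.float64(13.3)] [[530.0, 178.0], [544.0, 119.0], [704.0, 157.0], [690.0, 216.0]]
   walltop 314 [0.6335 0.174  0.2146] [array([636.3, 172.2]), array([134.5,  69.8]), np.float64(13.2)] [[563.0, 191.0], [579.0, 123.0], [710.0, 154.0], [694.0, 222.0]]
top cr heights [ 604 1000  193   51   44   62   58   57  102  484   52    2    0    0
    0    0    0    0    0    0    0    0    0    0    0]
   base 528 [ 0.6569 -0.2261  0.0084] [array([ 664.6, -243.1]), array([131.7, 145.5]), np.float64(89.5)] [[591.0, -308.0], [737.0, -310.0], [738.0, -178.0], [592.0, -177.0]]
   seat 548 [ 0.6783 -0.2381  0.0845] [array([ 677. , -239.1]), array([71.9, 87.5]), np.float64(87.4)] [[632.0, -273.0], [719.0, -277.0], [722.0,
[... 623 characters left out ...]
, 46.0], [876.0, 273.0], [781.0, 387.0]]
   walltop 315 [0.6324 0.1738 0.2127] [array([631.9, 173.4]), array([140.3,  74.4]), np.float64(14.1)] [[555.0, 192.0], [573.0, 120.0], [709.0, 154.0], [691.0, 227.0]]
scene cr heights [2220 1673  341  338  184  164  156  164  212  720  145   57    0    0
    0    0    0    0    0    0    0    0    0    0    0]
   base 723 [ 0.6861 -0.2342  0.0081] [array([ 736.7, -216.6]), array([258.5, 205.7]), np.float64(46.2)] [[573.0, -239.0], [722.0, -381.0], [900.0, -194.0], [752.0, -52.0]]
   seat 823 [ 0.6896 -0.2399  0.0839] [array([ 684.8, -237.2]), array([ 75. , 113.3]), np.float64(82.8)] [[624.0, -267.0], [736.0, -282.0], [746.0, -207.0], [633.0, -193.0]]
```

Run:
```python
from h import *
s=pickle.load(open("scene0.pkl","rb"));t=pickle.load(open("top0.pkl","rb"))
def comp(c,box,a,b,near):
    P=pts(c);x0,y0,x1,y1=box;m=np.zeros(P.shape[:2],np.uint8);m[y0:y1,x0:x1]=((P[y0:y1,x0:x1,2]>a)&(P[y0:y1,x0:x1,2]<b))
    n,l,st,ce=cv2.connectedComponentsWithStats(m,connectivity=4);
    i=1+np.argmax(st[1:,4]) ; return P[l==i],l==i
for n,c,box in (("top",t,(425,183,475,240)),("scene",s,(405,260,485,340))):
    Q,m=comp(c,box,.079,.091,None)
    r=cv2.minAreaRect((Q[:,:2]*1000).astype(np.float32));print(n,"seat",len(Q),np.round(Q.mean(0),4),r)
    ci,_=cv2.findContours(m.astype(np.uint8),0,1);print(np.array(cv2.boxPoints(cv2.minAreaRect(max(ci,key=len)))).round(1).tolist())
for n,c,box in (("top",t,(255,245,330,275)),("scene",s,(275,215,310,245))):
    Q,m=comp(c,box,.108,.121,None)
    r=cv2.minAreaRect((Q[:,:2]*1000).astype(np.float32));print(n,"case",len(Q),np.round(Q.mean(0),4),r)
    for yaw in (12.5,13.5,14.5):
        a=np.radians(yaw);R=np.array([[np.cos(a),np.sin(a)],[-np.sin(a),np.cos(a)]])
        q=(Q[:,:2]*1000-[634,172.5])@R.T; print(yaw,np.percentile(q,[0,2,10,50,90,98,100],axis=0).round(1).tolist())
for n,c,box in (("top",t,(255,175,330,275)),("scene",s,(270,160,350,275))):
    P=pts(c)[box[1]:box[3],box[0]:box[2]].reshape(-1,3);Q=P[(P[:,2]>.206)&(P[:,2]<.224)]
    for yaw in (12.5,13.5,14.5):
        a=np.radians(yaw);R=np.array([[np.cos(a),np.sin(a)],[-np.sin(a),np.cos(a)]])
        q=(Q[:,:2]*1000-[634,172.5])@R.T
        L=q[(q[:,1]>25)];Rr=q[q[:,1]<-25]
        print(n,yaw,"sides",np.polyfit(L[:,0],L[:,1],1).round(3),np.polyfit(Rr[:,0],Rr[:,1],1).round(3),"x ext",np.percentile(q[:,0],[1,99]).round(1))
```

```text
top seat 492 [ 0.6769 -0.2381  0.0845] ((677.232421875, -237.57766723632812), (41.301788330078125, 88.22006225585938), 84.83316040039062)
[[444.29998779296875, 218.39999389648438], [447.20001220703125, 184.60000610351562], [463.70001220703125, 186.10000610351562], [460.79998779296875, 219.8000030517578]]
scene seat 724 [ 0.6871 -0.2372  0.0838] ((685.6906127929688, -231.7047119140625), (63.00065231323242, 113.16341400146484), 80.14967346191406)
[[424.0, 291.29998779296875], [462.3999938964844, 266.5], [475.6000061035156, 287.0], [437.20001220703125, 311.70001220703125]]
top case 227 [0.5482 0.1547 0.1141] ((546.97216796875, 153.91452026367188), (27.465879440307617, 58.624351501464844), 2.2735342979431152)
12.5 [[-100.0, -29.0], [-99.5, -27.5], [-97.7, -22.3], [-88.1, 2.1], [-77.0, 22.6], [-72.2, 26.4], [-70.3, 27.4]]
13.5 [[-100.2, -27.4], [-99.6, -25.9], [-97.9, -20.6], [-88.1, 3.8], [-76.9, 24.1], [-71.8, 28.0], [-69.8, 28.7]]
14.5 [[-100.4, -25.9], [-99.6, -24.3], [-97.7, -19.0], [-87.9, 5.4], [-76.7, 25.6], [-71.3, 29.3], [-69.3, 30.3]]
scene case 277 [0.5528 0.1531 0.1138] ((553
[... 260 characters left out ...]
7, -23.8], [-83.3, -0.4], [-66.3, 24.3], [-63.9, 29.0], [-61.0, 31.0]]
14.5 [[-104.5, -27.5], [-103.4, -24.9], [-100.6, -22.4], [-83.5, 1.0], [-66.4, 25.8], [-63.9, 30.8], [-60.7, 32.2]]
top 12.5 sides [9.0000e-03 3.1287e+01] [ 2.0000e-03 -3.3042e+01] x ext [-64.9  68.2]
top 13.5 sides [-5.0000e-03  3.1285e+01] [-1.6000e-02 -3.3046e+01] x ext [-64.9  68.5]
top 14.5 sides [-1.700e-02  3.122e+01] [-3.10e-02 -3.31e+01] x ext [-65.3  69. ]
scene 12.5 sides [1.7000e-02 3.1869e+01] [ 1.0000e-02 -3.1708e+01] x ext [-69.6  66.4]
scene 13.5 sides [3.000e-03 3.189e+01] [-5.0000e-03 -3.1644e+01] x ext [-69.8  66.1]
scene 14.5 sides [-1.4000e-02  3.1893e+01] [-1.9000e-02 -3.1621e+01] x ext [-69.8  66.1]
```

Run:
```python
from h import *
s=pickle.load(open("scene0.pkl","rb"));t=pickle.load(open("top0.pkl","rb"))
a=np.radians(-5.2);R=np.array([[np.cos(a),np.sin(a)],[-np.sin(a),np.cos(a)]])
for n,c,box in (("top",t,(425,183,475,240)),("scene",s,(405,260,485,340))):
    P=pts(c)[box[1]:box[3],box[0]:box[2]].reshape(-1,3)
    q=(P[:,:2]*1000-[678.2,-237.7])@R.T; z=P[:,2]
    S=(z>.080)&(z<.090)
    xs=[];lo=[];hi=[]
    for x in range(-40,15,6):
        m=S&(abs(q[:,0]-x)<3)&(abs(q[:,1])<28)
        if m.sum()>8: xs.append(x);lo.append(q[m,1].min());hi.append(q[m,1].max())
    print(n,"lo",np.polyfit(xs,lo,1).round(3),"hi",np.polyfit(xs,hi,1).round(3),np.round(lo,1),np.round(hi,1))
    ne=[q[S&(abs(q[:,1]-y)<3)&(q[:,0]<0),0].min() for y in range(-15,16,6)];print("near",np.round(ne,1))
    B=(z>.005)&(z<.012)&(abs(q[:,1])<46)
    for y in (-38,-30,30,38):
        m=B&(abs(q[:,1]-y)<4)&(q[:,0]<-30); print("base near",y,q[m,0].min().round(1) if m.any() else None,end=" ")
    T=(z>.098)&(z<.108); print("\nstop top",T.sum(),np.percentile(q[T],[0,5,50,95,100],axis=0).round(1).tolist() if T.any() else 0)
    L=(z>.092)&(z<.098);print("lips",L.sum(),[ (q[L&(sg*q[:,1]>20)].round(0)).mean(0).round(1).tolist() for sg in (1,-1) if (L&(sg*q[:,1]>20)).any()])
    # hi side points
```

```text
top lo [-6.0000e-03 -1.9275e+01] hi [-1.8000e-02  1.9611e+01] [-17.7 -20.6 -19.6 -19.  -18.6 -18.5 -19.4 -20.4 -19.  -19.1] [20.5 20.1 20.5 20.3 20.3 18.3 18.9 19.6 20.7 19.2]
near [-43.1 -43.4 -44.4 -45.1 -43.3 -44. ]
base near -38 -63.8 base near -30 -63.7 base near 30 -70.1 base near 38 -70.6 
stop top 2 [[27.5, 34.6], [27.6, 34.6], [29.2, 34.9], [30.8, 35.2], [31.0, 35.2]]
lips 26 [[13.5, 30.1], [30.8, -34.1]]
scene lo [ -0.028 -20.564] hi [-0.03  19.287] [-20.  -20.  -19.  -19.8 -19.9 -20.9 -19.4 -19.5 -21.7 -21.6] [21.8 21.  19.5 18.7 19.6 18.6 19.1 18.9 20.  19.6]
near [-50.7 -47.9 -48.  -49.3 -49.5 -48.8]
base near -38 -65.8 base near -30 -64.6 base near 30 -63.6 base near 38 -62.7 
stop top 81 [[53.0, -37.4], [54.3, -31.9], [58.9, -1.5], [63.1, 29.3], [64.9, 34.6]]
lips 83 [[43.4, 32.8], [45.6, -32.3]]
```

```bash
cat >> h.py <<'E'
from scipy.spatial.transform import Rotation as Ro
CH=(np.array([634,172.3]),13.2); CR=(np.array([676.8,-237.8]),-6.0)
def W(fr,x,y=0):
    a=np.radians(fr[1]); return fr[0]+np.array([np.cos(a)*x-np.sin(a)*y,np.sin(a)*x+np.cos(a)*y])
def L(fr,p):
    a=np.radians(fr[1]); return np.array([[np.cos(a),np.sin(a)],[-np.sin(a),np.cos(a)]])@(np.array(p[:2])-fr[0])
def plan(fr,x,y,z):  # mm ; tool x toward -frame x
    from cell import sensors
    s=sensors.observe();R=Ro.from_quat(s["tcp_rot"]).as_matrix();p=s["eef_pos"]*1000
    d=R.T@(np.append(W(fr,x,y),z)-p)/10
    ax=np.degrees(np.arctan2(R[1,0],R[0,0]));tw=-((fr[1]+180-ax+180)%360-180)
    print("t",round(s["clock"],2),"slide cm",d.round(2),"twist",round(tw,2),"| now local",L(fr,p).round(1),"z",p[2].round(1),"width",s["width"].round(4),"F",np.round(s["force"],1),"tilt",np.degrees(np.arccos(-R[2,2])).round(2))
E
python3 -c "
from h import *
plan(CH,-150,0,230)"
```

```text
Traceback (most recent call last):
  File "h.py", line 22, in plan
    print("t",round(s["clock"],2),"slide cm",d.round(2),"twist",round(tw,2),"| now local",L(fr,p).round(1),"z",p[2].round(1),"width",s["width"].round(4),"F",np.round(s["force"],1),"tilt",np.degrees(np.arccos(-R[2,2])).round(2))
                                                                                                                                     ^^^^^^^^^^^^^^^^
AttributeError: 'float' object has no attribute 'round'
```

```bash
sed -i 's/s\["width"\].round(4)/round(s["width"],4)/' h.py
python3 -c "
from h import *
plan(CH,-150,0,230)"
```

```text
t 0.15 slide cm [-39.13 -32.7    0.11] twist -36.91 | now local [-266.4  496.5] z 230.6 width 0.0854 F [ 1.1 -0.4 -0.1] tilt 0.07
```

jog_arm(hand=[1,1,1,1,1,1,1,1], slide=[[-3,-2.5,0],[-6,-5,0],[-9,-7.5,0],[-12,-10,0],[-15,-12.5,0],[-18,-15,0],[-21,-17.5,0],[-24,-20,0]], twist=[-5,-10,-15,-20,-25,-30,-33,-36.9])

```text
clock: 0.95
eef_pos: [0.4011, 0.3138, 0.2312]
tcp_rot: [-0.116, 0.993, 0.0, -0.0]
force: [0.8, 0.2, 0.4]
width: 0.0855
```

```bash
python3 -c "
from h import *
plan(CH,-150,0,230)"
```

```text
t 0.95 slide cm [ -4.41 -19.11   0.12] twist 0.12 | now local [-194.5  191. ] z 231.2 width 0.0855 F [0.8 0.2 0.4] tilt 0.01
```

jog_arm(hand=[1,1,1,1,1,1,1,1], slide=[[-0.7,-3.2,0],[-1.4,-6.4,0],[-2.1,-9.6,0],[-2.8,-12.8,0],[-3.5,-15.5,0],[-4,-17.5,0],[-4.4,-19.1,0],[-4.4,-19.1,0]], twist=[0,0,0,0,0,0,0,0])

```text
clock: 1.75
eef_pos: [0.4878, 0.1372, 0.2312]
tcp_rot: [-0.113, 0.994, -0.0, -0.0]
force: [0.2, 0.6, -0.2]
width: 0.0854
```

```bash
python3 -c "
from h import *
from cell import optics
plan(CH,-150,0,84)
c=optics.capture('wrist');cv2.imwrite('pics/w1.png',c['pixels']);pickle.dump(c,open('w1.pkl','wb'))
plan(CH,-150,0,84)
"
```

```text
t 1.75 slide cm [-0.04  0.09 14.72] twist -0.23 | now local [-150.3   -0.8] z 231.2 width 0.0854 F [ 0.2  0.6 -0.2] tilt 0.04
t 1.8 slide cm [-0.06 -0.1  14.72] twist -0.13 | now local [-150.6    1. ] z 231.2 width 0.0856 F [-0.1  0.7 -1. ] tilt 0.02
```

View pics/w1.png

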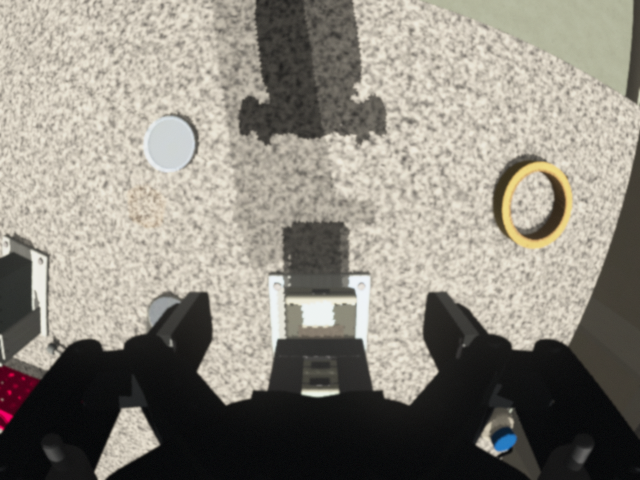

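```bash
cat >> h.py <<'E'
def wray(c,pos,quat,u,v,z):
    f=F(c);x,y=u-c["cx"],v-c["cy"];r=np.hypot(x,y);th=r/f
    d=np.array([np.sin(th)*x/r,-np.sin(th)*y/r,-np.cos(th)]);T=c["tool_from_camera"]
    R=Ro.from_quat(quat).as_matrix();d=R@(T[:3,:3]@d);o=R@T[:3,3]+pos
    return (o+d*(z-o[2])/d[2])*1000
E
python3 - <<'E'
from h import *
c=pickle.load(open("w1.pkl","rb"))
q=[-0.1140,.9935,0,0];q=np.array(q)/np.linalg.norm(q);p=np.array([.4877,.1380,.2312])
img=c["pixels"];cv2.imwrite("pics/w1c.png",cv2.resize(img[255:400,250:390],None,fx=5,fy=4.1,interpolation=cv2.INTER_CUBIC))
rz=c["range_z"]; print(np.round(rz[270:345:4,320],3))
for n,u,v,z in (("baseL",270,273,.008),("baseR",369,273,.008),("caseL",287,295,.115),("caseR",356,295,.115)): print(n,L(CH,wray(c,p,q,u,v,z)).round(1))
E
```

```text
[0.396 0.392 0.391 0.392 0.393 0.291 0.285 0.282 0.282 0.282 0.284 0.285
 0.284 0.286 0.288 0.289 0.289 0.29  0.28 ]
baseL [-77.5 -50.4]
baseR [-77.2  54.7]
caseL [-100.4  -23.3]
caseR [-100.2   29.5]
```

View pics/w1c.png

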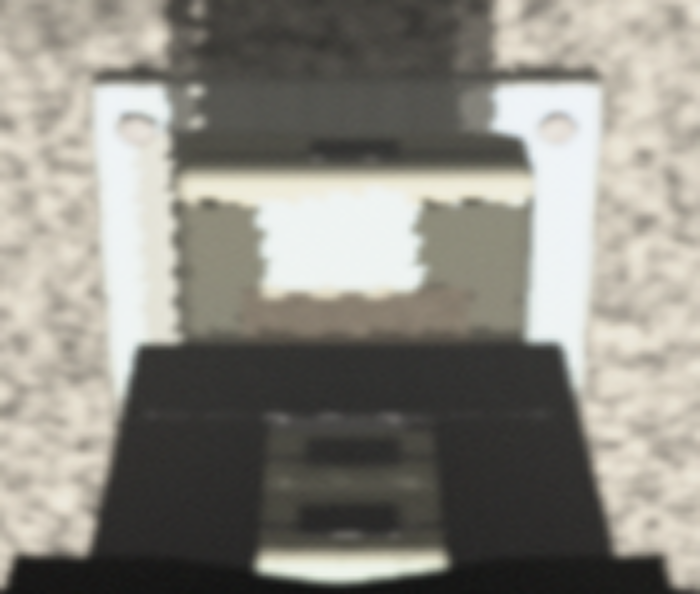

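jog_arm(hand=[1,1,1,1,1,1,1,1], slide=[[0,0.1,3],[0,0.1,6],[0,0.1,9],[0,0.1,12],[0,0.1,14],[0,0.1,14.7],[-1.5,0.1,14.7],[-3,0.1,14.7]], twist=[0,0,0,0,0,0,0,0])

```text
clock: 2.6
eef_pos: [0.5162, 0.1486, 0.0848]
tcp_rot: [-0.115, 0.993, 0.0, 0.0]
force: [0.7, 0.4, 0.9]
width: 0.0851
```

```bash
python3 -c "
from h import *
from cell import optics
plan(CH,-107,1,84)
for n in ('wrist','scene'):
  c=optics.capture(n);cv2.imwrite(f'pics/{n}2.png',c['pixels'] if n=='wrist' else cv2.resize(c['pixels'][120:300,200:420],None,fx=3,fy=3))
plan(CH,-107,1,84)
"
```

```text
t 2.6 slide cm [-1.31 -0.29  0.08] twist 0.06 | now local [-120.1    3.9] z 84.8 width 0.0851 F [0.7 0.4 0.9] tilt 0.04
t 2.7 slide cm [-1.18 -0.28  0.11] twist 0.05 | now local [-118.8    3.8] z 85.1 width 0.0851 F [ 0.  -0.4 -0.7] tilt 0.1
```

View pics/wrist2.png

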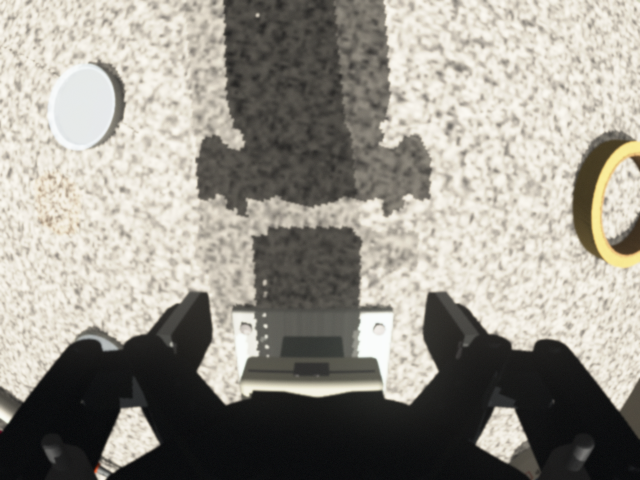

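View pics/scene2.png

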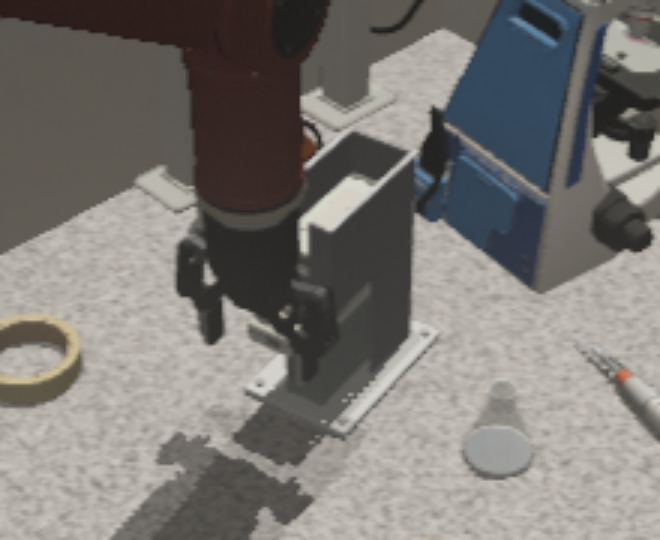

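jog_arm(hand=[1,1,1,1], slide=[[-0.4,-0.3,0.1],[-0.8,-0.3,0.1],[-1.1,-0.3,0.1],[-1.1,-0.3,0.1]], twist=[0,0,0,0])

```text
clock: 3.1
eef_pos: [0.5277, 0.1471, 0.0835]
tcp_rot: [-0.115, 0.993, 0.0, 0.0]
force: [0.4, -0.0, 0.3]
width: 0.0858
```

```bash
python3 -c "
from h import *
from cell import sensors
plan(CH,-105,1,84)
s=sensors.observe();print(s['force'],s['moment'])
"
```

```text
t 3.1 slide cm [-0.43  0.13 -0.05] twist -0.01 | now local [-109.3   -0.3] z 83.5 width 0.0858 F [ 0.4 -0.   0.3] tilt 0.02
[ 0.36115911 -0.04904976  0.26480684] [ 0.03296008 -0.00452697 -0.02388811]
```

Inch forward until light contact.

jog_arm(hand=[1,1], slide=[[-0.2,0,0],[-0.2,0,0]], twist=[0,0])

```text
clock: 3.3
eef_pos: [0.5295, 0.1475, 0.0834]
tcp_rot: [-0.115, 0.993, 0.0, 0.0]
force: [0.8, 0.0, 0.5]
width: 0.0856
```

jog_arm(hand=[1,1], slide=[[-0.1,0,0],[-0.1,0,0]], twist=[0,0])

```text
clock: 3.5
eef_pos: [0.5304, 0.1477, 0.0833]
tcp_rot: [-0.115, 0.993, -0.0, 0.0]
force: [-0.3, -0.2, -0.7]
width: 0.0857
```

```bash
python3 -c "
from h import *
from cell import sensors
plan(CH,-105,1,84)
s=sensors.observe();print(s['force'],s['moment'])
"
```

```text
t 3.5 slide cm [-0.15  0.13 -0.07] twist -0.01 | now local [-106.5   -0.3] z 83.3 width 0.0857 F [-0.3 -0.2 -0.7] tilt 0.0
[-0.30456501 -0.16459938 -0.67599416] [ 0.01923838 -0.01447072  0.01470659]
```

jog_arm(hand=[1,1], slide=[[-0.1,0,0],[-0.1,0,0]], twist=[0,0])

```text
clock: 3.7
eef_pos: [0.5314, 0.1479, 0.0833]
tcp_rot: [-0.115, 0.993, -0.0, 0.0]
force: [-0.1, 0.4, -0.4]
width: 0.0852
```

jog_arm(hand=[1,1], slide=[[-0.1,0.05,0],[-0.1,0.05,0]], twist=[0,0])

```text
clock: 3.9
eef_pos: [0.5323, 0.1487, 0.0833]
tcp_rot: [-0.115, 0.993, 0.0, 0.0]
force: [-0.9, -0.0, -0.3]
width: 0.0856
```

```bash
python3 -c "
from h import *
from cell import sensors,optics
plan(CH,-105,1,84)
c=optics.capture('wrist');cv2.imwrite('pics/w3.png',c['pixels'])
c=optics.capture('scene');cv2.imwrite('pics/s3.png',cv2.resize(c['pixels'][150:300,240:380],None,fx=4,fy=4,interpolation=cv2.INTER_CUBIC))
s=sensors.observe();print(s['force'],s['moment'])
"
```

```text
t 3.9 slide cm [ 0.06  0.07 -0.07] twist -0.01 | now local [-104.4    0.3] z 83.3 width 0.0856 F [-0.9 -0.  -0.3] tilt 0.0
[ 0.49018082 -0.67243103 -0.40606844] [-0.03006518  0.00741565  0.0080912 ]
```

View pics/w3.png

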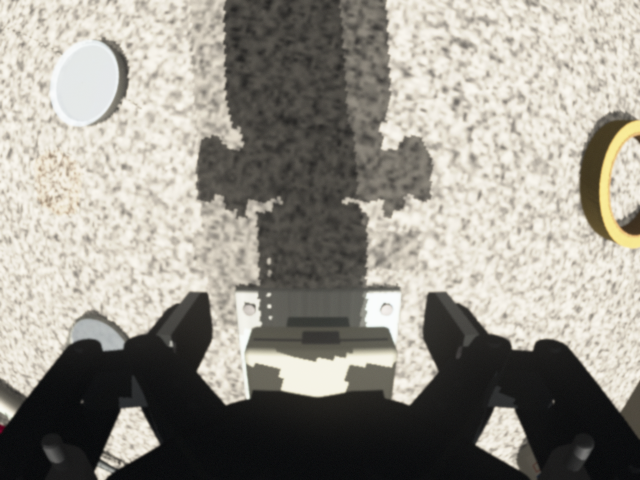

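View pics/s3.png

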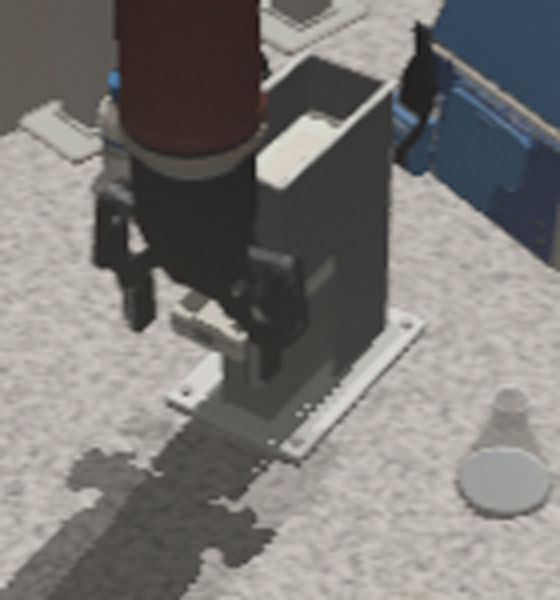

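jog_arm(hand=[0.5,0.4,0.3,0.2,0.1,0,-0.2,-0.2], slide=[[0,0,0],[0,0,0],[0,0,0],[0,0,0],[0,0,0],[0,0,0],[0,0,0],[0,0,0]], twist=[0,0,0,0,0,0,0,0], squeeze=40)

```text
clock: 4.8
eef_pos: [0.5322, 0.1486, 0.0834]
tcp_rot: [-0.115, 0.993, 0.0, -0.0]
force: [-3.5, 0.3, 5.3]
width: 0.055
```

```bash
python3 -c "
from h import *
from cell import sensors,optics
plan(CH,-105,1,84)
c=optics.capture('wrist');cv2.imwrite('pics/w4.png',c['pixels'])
s=sensors.observe();print(s['force'],s['moment'])
"
```

```text
t 4.8 slide cm [ 0.05  0.08 -0.06] twist -0.01 | now local [-104.5    0.2] z 83.4 width 0.055 F [-3.5  0.3  5.3] tilt 0.01
[-2.25465336 -0.58269918  4.44740798] [-0.12104064  0.52881691 -0.00285397]
```

View pics/w4.png

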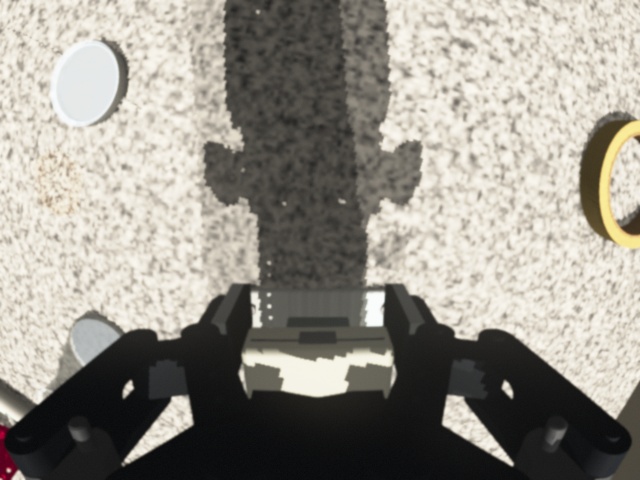

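jog_arm(hand=[-0.2,-0.2], slide=[[0,0,-0.05],[0,0,-0.05]], twist=[0,0])

```text
clock: 5.05
eef_pos: [0.5322, 0.1486, 0.0837]
tcp_rot: [-0.115, 0.993, -0.0, 0.0]
force: [-1.2, -0.5, 0.7]
width: 0.0552
```

```bash
python3 -c "
from h import *
from cell import sensors,optics
plan(CH,-105,1,84)
s=sensors.observe();print(s['force'],s['moment'])
c=optics.capture('scene');cv2.imwrite('pics/s4.png',cv2.resize(c['pixels'][150:300,240:380],None,fx=4,fy=4,interpolation=cv2.INTER_CUBIC))
P=pts(c);print(P[180:200,300:330:3,2].max(1).round(3))
"
```

```text
t 5.05 slide cm [ 0.05  0.08 -0.03] twist -0.01 | now local [-104.5    0.2] z 83.7 width 0.0552 F [-1.2 -0.5  0.7] tilt 0.01
[-1.15348973 -0.4647899   0.71668926] [0.0093353  0.14076323 0.03264535]
[0.292 0.292 0.288 0.287 0.286 0.282 0.28  0.279 0.274 0.259 0.257 0.255
 0.255 0.253 0.254 0.245 0.247 0.244 0.239 0.234]
```

View pics/s4.png

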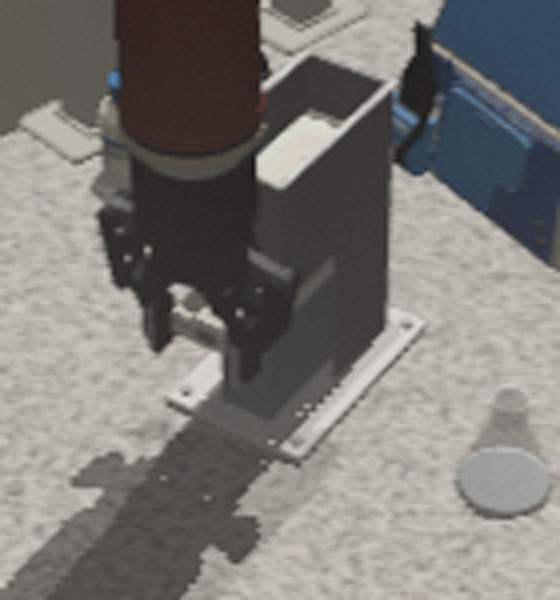

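jog_arm(hand=[-0.2,-0.2,-0.2,-0.2,-0.2,-0.2], slide=[[0.3,0,0],[0.6,0,0],[1.0,0,0],[1.4,0,0],[1.8,0,0],[1.8,0,0]], twist=[0,0,0,0,0,0])

```text
clock: 5.7
eef_pos: [0.5139, 0.1443, 0.0838]
tcp_rot: [-0.115, 0.993, 0.0, -0.0]
force: [-0.3, 0.3, 0.1]
width: 0.0549
```

```bash
python3 -c "
from h import *
from cell import sensors,optics
plan(CH,-105,1,84)
s=sensors.observe();print(s['force'],s['moment'])
c=optics.capture('wrist');cv2.imwrite('pics/w5.png',c['pixels'])
"
```

```text
t 5.7 slide cm [-1.83  0.08 -0.02] twist -0.01 | now local [-123.3    0.2] z 83.8 width 0.0549 F [-0.3  0.3  0.1] tilt 0.04
[-0.32294772  0.2984977   0.07201684] [-0.09004161 -0.00627805  0.03271923]
```

View pics/w5.png

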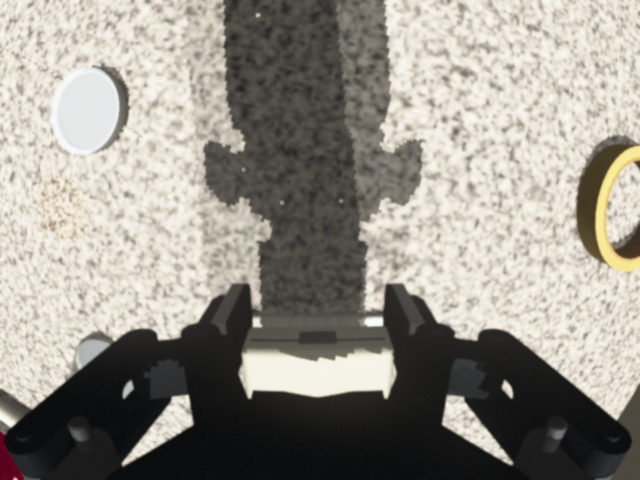

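jog_arm(hand=[0.6,0.6,0.6,0.6,0.6,0.6,0.6,0.6], slide=[[0,0,0],[0,0,0],[0,0,0],[-0.4,0,0],[-0.8,0,0],[-1.3,0,0],[-1.8,0,0],[-1.8,0,0]], twist=[0,0,0,0,0,0,0,0])

```text
clock: 6.55
eef_pos: [0.533, 0.1487, 0.0838]
tcp_rot: [-0.115, 0.993, -0.0, 0.0]
force: [-0.1, 0.8, 0.8]
width: 0.0683
```

```bash
python3 -c "
from h import *
from cell import sensors,optics
plan(CH,-105,1,84)
s=sensors.observe();print(s['force'],s['moment'])
for n in ('wrist','top'):
  c=optics.capture(n);cv2.imwrite(f'pics/{n}6.png',c['pixels'] if n=='wrist' else cv2.resize(c['pixels'][160:300,240:380],None,fx=4,fy=4))
"
```

```text
t 6.55 slide cm [ 0.13  0.09 -0.02] twist -0.02 | now local [-1.037e+02  1.000e-01] z 83.8 width 0.0683 F [-0.1  0.8  0.8] tilt 0.02
[-0.12077123  0.76411591  0.77396219] [-0.0236736  -0.00546373  0.03320835]
```

View pics/wrist6.png

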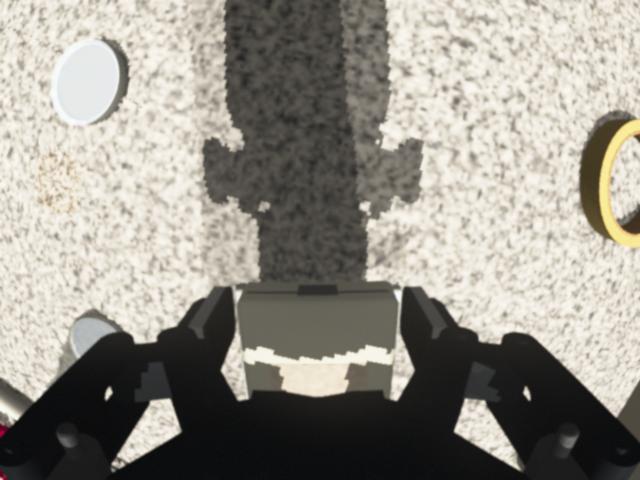

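View pics/top6.png

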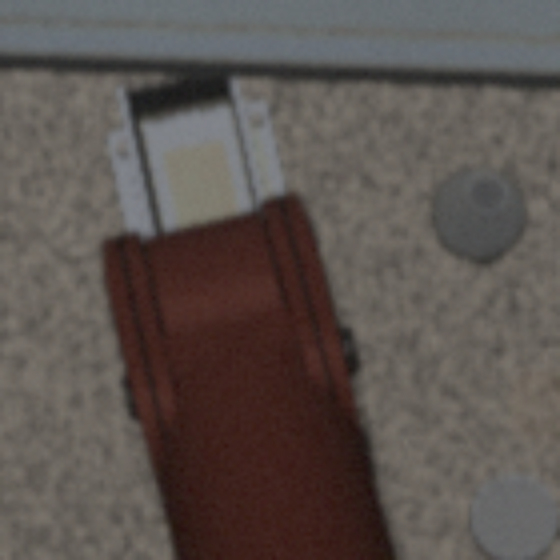

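jog_arm(hand=[0.2,0.1,0,-0.2,-0.2,-0.2], slide=[[0,0,0],[0,0,0],[0,0,0],[0,0,-0.03],[0,0,-0.03],[0,0,-0.03]], twist=[0,0,0,0,0,0], squeeze=50)

```text
clock: 7.25
eef_pos: [0.5321, 0.1486, 0.084]
tcp_rot: [-0.115, 0.993, -0.0, -0.0]
force: [-0.9, -0.6, 0.0]
width: 0.0554
```

```bash
python3 -c "
from h import *
from cell import sensors,optics
plan(CH,-105,1,84)
s=sensors.observe();print(s['force'],s['moment'])
"
```

```text
t 7.25 slide cm [0.04 0.09 0.  ] twist -0.01 | now local [-1.046e+02  1.000e-01] z 84.0 width 0.0554 F [-0.9 -0.6  0. ] tilt 0.01
[-0.86725257 -0.61120146  0.00818184] [-0.0832434   0.15278878 -0.01615965]
```

jog_arm(hand=[-0.2,-0.2,-0.2,-0.2,-0.2,-0.2], slide=[[0.3,0,0],[0.9,0,0],[1.5,0,0],[2.1,0,0],[2.7,0,0],[3,0,0]], twist=[0,0,0,0,0,0])

```text
clock: 7.85
eef_pos: [0.502, 0.1415, 0.0841]
tcp_rot: [-0.115, 0.993, 0.0, -0.0]
force: [0.7, -0.1, -1.2]
width: 0.0554
```

```bash
python3 -c "
from h import *
from cell import sensors,optics
plan(CH,-105,1,84)
s=sensors.observe();print(s['force'],s['moment'])
for n in ('scene','wrist'):
  c=optics.capture(n);cv2.imwrite(f'pics/{n}7.png',c['pixels'] if n=='wrist' else cv2.resize(c['pixels'][150:300,240:380],None,fx=4,fy=4))
"
```

```text
t 7.85 slide cm [-3.05  0.08  0.01] twist -0.01 | now local [-135.5    0.2] z 84.1 width 0.0554 F [ 0.7 -0.1 -1.2] tilt 0.05
[ 0.67351921 -0.12127348 -1.17082069] [-0.03176332 -0.15868223  0.00905622]
```

View pics/scene7.png

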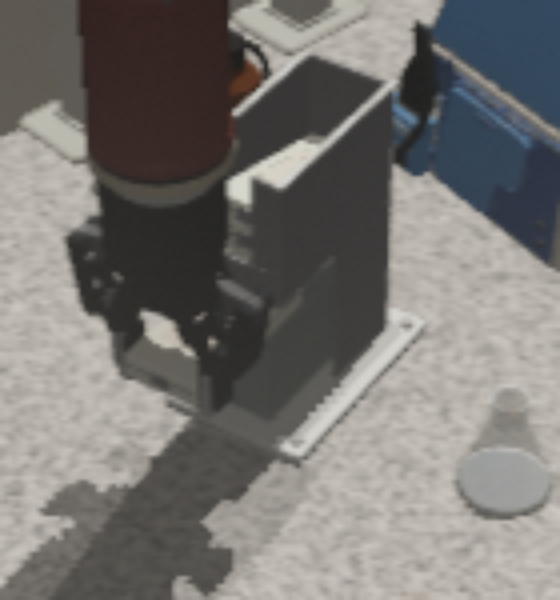

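View pics/wrist7.png

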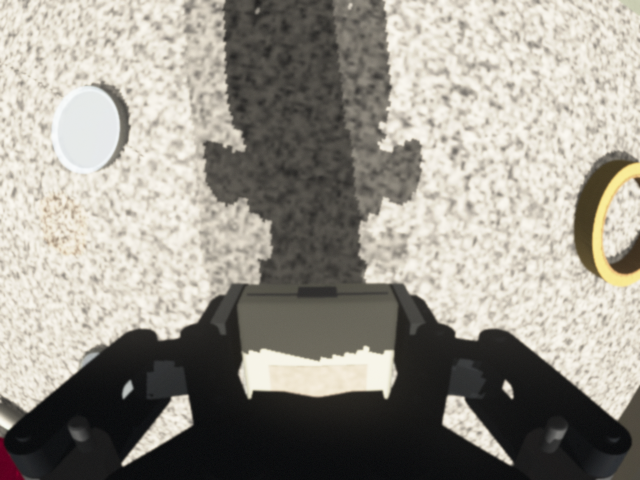

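jog_arm(hand=[-0.2,-0.2,-0.2,-0.2,-0.2,-0.2,-0.2,-0.2], slide=[[0.4,0,0],[1.1,0,0],[1.8,0,0],[2.5,0,0],[3.2,0,0],[3.9,0,0],[4.6,0,0],[5,0,0]], twist=[0,0,0,0,0,0,0,0])

```text
clock: 8.75
eef_pos: [0.4535, 0.1301, 0.0841]
tcp_rot: [-0.115, 0.993, 0.0, -0.0]
force: [-0.2, -0.4, -0.6]
width: 0.0554
```

```bash
python3 -c "
from h import *
from cell import sensors,optics
plan(CH,-105,1,84)
s=sensors.observe();print(s['force'],s['moment'],np.linalg.norm(s['eef_pos'][:2]))
for n in ('scene','wrist'):
  c=optics.capture(n);cv2.imwrite(f'pics/{n}8.png',c['pixels'] if n=='wrist' else cv2.resize(c['pixels'][150:300,240:380],None,fx=4,fy=4))
"
```

```text
t 8.75 slide cm [-8.04  0.08  0.01] twist -0.01 | now local [-185.4    0.2] z 84.1 width 0.0554 F [-0.2 -0.4 -0.6] tilt 0.02
[-0.23653426 -0.42094701 -0.62045895] [-0.03430552  0.01671197 -0.00055186] 0.47180467956356026
```

View pics/scene8.png

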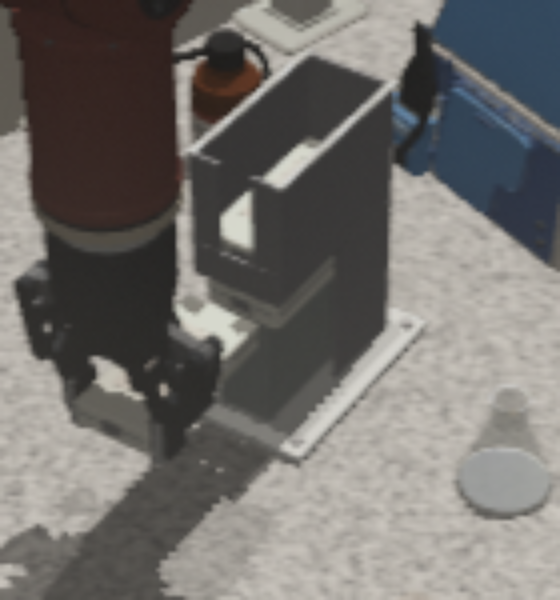

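View pics/wrist8.png

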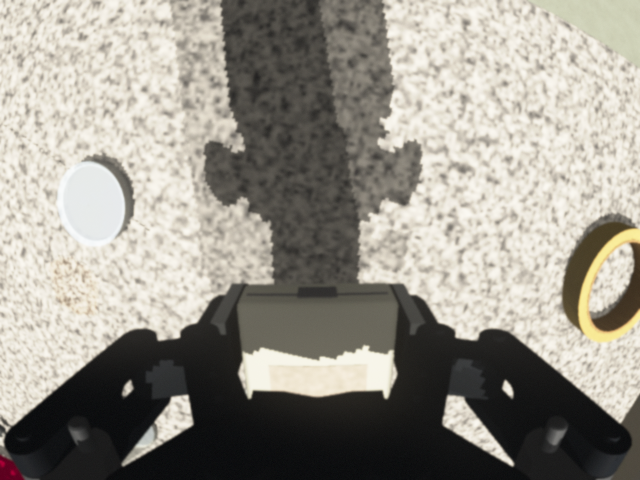

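jog_arm(hand=[-0.2,-0.2,-0.2,-0.2,-0.2,-0.2], slide=[[0.4,0,0],[1.1,0,0],[1.8,0,0],[2.5,0,0],[3,0,0],[3,0,0]], twist=[0,0,0,0,0,0])

```text
clock: 9.45
eef_pos: [0.4244, 0.1234, 0.0842]
tcp_rot: [-0.115, 0.993, 0.0, -0.0]
force: [-0.6, -1.2, -0.0]
width: 0.0551
```

```bash
python3 -c "
from h import *
from cell import sensors,optics
plan(CR,-110,0,160)
s=sensors.observe();print(s['force'],s['moment'],s['joints'].round(3) if hasattr(s['joints'],'round') else s['joints'])
c=optics.capture('scene');cv2.imwrite('pics/s9.png',cv2.resize(c['pixels'][150:300,240:380],None,fx=4,fy=4));pickle.dump(c,open('s9.pkl','wb'))
c=optics.capture('top');cv2.imwrite('pics/t9.png',c['pixels']);pickle.dump(c,open('t9.pkl','wb'))
P=pts(c); m=(P[...,2]>.25)&(P[...,0]<.62)&(P[...,2]<1.2);Q=P[m]; 
r=np.hypot(Q[:,0],Q[:,1])
for a in np.arange(-.1,.6,.05):
  k=(r>a)&(r<a+.05)&(Q[:,0]>0)
  if k.any(): print(round(a,2),Q[k][:,2].max().round(3),np.median(Q[k],0).round(2))
"
```

```text
t 9.45 slide cm [ -5.93 -37.31  -7.59] twist 19.2 | now local [-288.7  332.8] z 84.2 width 0.0551 F [-0.6 -1.2 -0. ] tilt 0.02
[-0.58182591 -1.17992574 -0.04066183] [ 0.03089747  0.00462096 -0.01440566] [-0.705  0.043  0.331  2.136 -0.017  0.964  1.437]
0.15 0.704 [0.18 0.02 0.68]
0.2 0.675 [0.22 0.04 0.65]
0.25 0.641 [0.27 0.06 0.61]
0.3 0.605 [0.31 0.08 0.58]
0.35 0.57 [0.36 0.1  0.54]
0.4 0.536 [0.41 0.12 0.51]
0.45 0.507 [0.45 0.13 0.49]
```

View pics/s9.png

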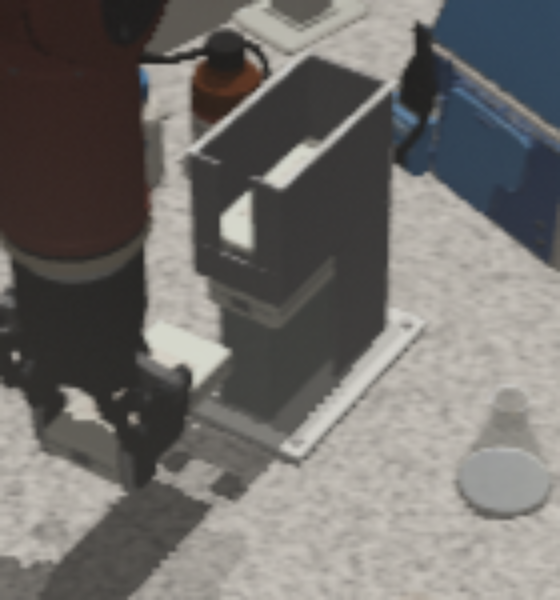

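View pics/t9.png

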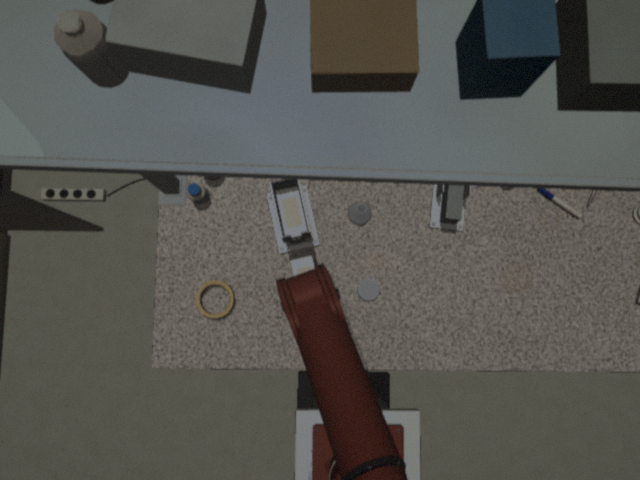

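jog_arm(hand=[-0.2,-0.2,-0.2,-0.2,-0.2,-0.2,-0.2,-0.2], slide=[[0,0,-1.5],[0,0,-4],[0,-0.5,-6.5],[-0.3,-2,-7.6],[-0.7,-4.5,-7.6],[-1.2,-7.5,-7.6],[-1.7,-11,-7.6],[-2.2,-14,-7.6]], twist=[0,0,0,2,5,8,12,16])

```text
clock: 10.35
eef_pos: [0.479, -0.0106, 0.1598]
tcp_rot: [0.027, 1.0, -0.0, 0.0]
force: [-0.1, 0.2, -0.8]
width: 0.0555
```

```bash
python3 -c "
from h import *
plan(CR,-110,0,160)"
```

```text
t 10.35 slide cm [-1.000e+01 -2.106e+01 -1.000e-02] twist 2.87 | now local [-220.4  205.3] z 159.8 width 0.0555 F [-0.1  0.2 -0.8] tilt 0.04
```

jog_arm(hand=[-0.2,-0.2,-0.2,-0.2,-0.2,-0.2,-0.2,-0.2], slide=[[-1,-3,0],[-2.5,-6,0],[-4,-9,0],[-5.5,-12,0],[-7,-15,0],[-8.5,-18,1],[-9.5,-20.5,3],[-10,-21.1,5]], twist=[1,2,2.9,2.9,2.9,2.9,2.9,2.9])

```text
clock: 11.15
eef_pos: [0.5677, -0.2288, 0.1091]
tcp_rot: [0.053, 0.999, -0.002, 0.0]
force: [-0.3, 0.0, -0.5]
width: 0.0554
```

jog_arm(hand=[-0.2,-0.2], slide=[[0,0,1],[0,0,1]], twist=[0,0])

```text
clock: 11.35
eef_pos: [0.5667, -0.2235, 0.0982]
tcp_rot: [0.05, 0.999, -0.0, -0.002]
force: [0.1, 1.0, -0.6]
width: 0.0551
```

```bash
python3 -c "
from h import *
from cell import optics,sensors
plan(CR,-88,0,100)
s=sensors.observe();print(s['eef_pos'],s['tcp_rot'])
for n in ('scene','wrist','top'):
  c=optics.capture(n);pickle.dump(c,open(n+'10.pkl','wb'));cv2.imwrite(f'pics/{n}10.png',c['pixels'] if n=='wrist' else cv2.resize(c['pixels'][210:350,370:510],None,fx=4,fy=4) if n=='scene' else cv2.resize(c['pixels'][165:305,390:530],None,fx=4,fy=4))
"
```

```text
t 11.35 slide cm [-2.3  -0.28 -0.19] twist 0.22 | now local [-111.     2.7] z 98.2 width 0.0551 F [ 0.1  1.  -0.6] tilt 0.2
[ 0.56665076 -0.22347151  0.09818876] [ 5.04339068e-02  9.98725800e-01 -2.12732125e-05 -1.78778347e-03]
```

View pics/scene10.png

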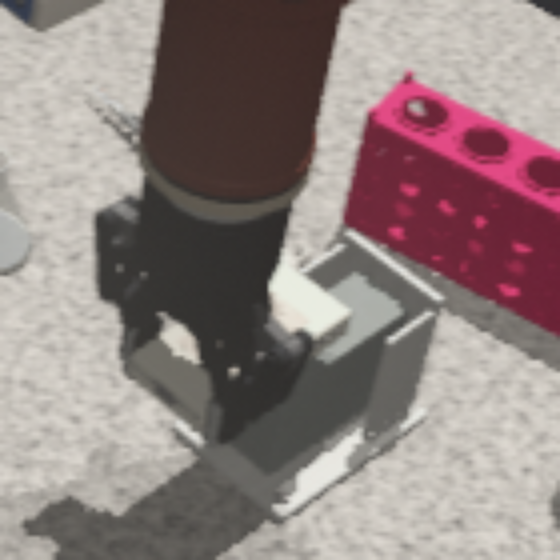

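View pics/wrist10.png

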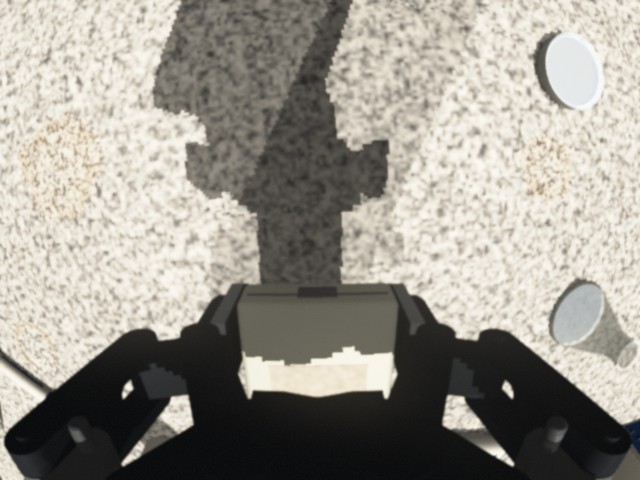

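View pics/top10.png

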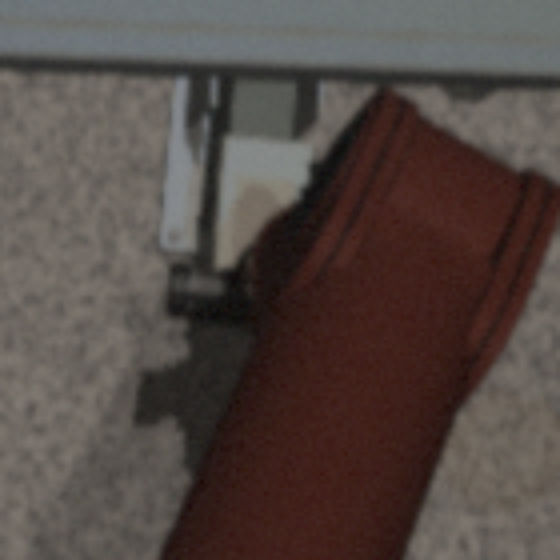

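Run:
```python
from h import *
for n,box in (("top",(440,185,475,240)),("scene",(420,260,485,320))):
    c=pickle.load(open(n+"10.pkl","rb"));P=pts(c)[box[1]:box[3],box[0]:box[2]];g=c["pixels"][box[1]:box[3],box[0]:box[2]].astype(int)
    sat=(g.max(2)-g.min(2))
    m=(P[...,2]>.121)&(P[...,2]<.135)
    n_,l,st,_=cv2.connectedComponentsWithStats(m.astype(np.uint8),connectivity=4);l_=1+np.argmax(st[1:,4]);Q=P[l==l_]
    q=np.array([L(CR,p*1000) for p in Q]);print(n,len(q),"x",np.percentile(q[:,0],[0,2,50,98,100]).round(1),"z",np.median(Q[:,2]))
    xs=[];lo=[];hi=[]
    for x in range(-55,-8,5):
        k=abs(q[:,0]-x)<3
        if k.sum()>5: xs.append(x);lo.append(q[k,1].min().round(1));hi.append(q[k,1].max().round(1))
    print(xs,lo,hi)
    S=(P[...,2]>.08)&(P[...,2]<.09);qs=np.array([L(CR,p*1000) for p in P[S]]);
    for x in (-5,5,12):
        k=(abs(qs[:,0]-x)<4)&(abs(qs[:,1])<26)
        if k.sum()>4: print(" seat",x,qs[k,1].min().round(1),qs[k,1].max().round(1))
```

```text
top 478 x [-90.8 -82.7 -32.4  -3.6  -1.9] z 0.1307201055761975
[-55, -50, -45, -40, -35, -30, -25, -20, -15, -10] [np.float64(2.0), np.float64(-3.2), np.float64(-7.6), np.float64(-15.0), np.float64(-16.9), np.float64(-18.7), np.float64(-20.5), np.float64(-20.5), np.float64(-21.2), np.float64(-22.1)] [np.float64(31.8), np.float64(31.8), np.float64(32.4), np.float64(32.6), np.float64(31.5), np.float64(32.2), np.float64(32.3), np.float64(32.3), np.float64(33.1), np.float64(32.4)]
 seat 5 -16.2 19.3
 seat 12 -19.7 20.1
scene 234 x [-46.4 -42.8 -23.8  -7.9  -6.7] z 0.1273964894113162
[-45, -40, -35, -30, -25, -20, -15, -10] [np.float64(-13.3), np.float64(-25.7), np.float64(-24.1), np.float64(-23.8), np.float64(-25.0), np.float64(-23.4), np.float64(-24.7), np.float64(-24.7)] [np.float64(2.3), np.float64(5.3), np.float64(13.6), np.float64(18.9), np.float64(19.6), np.float64(24.6), np.float64(26.4), np.float64(27.6)]
 seat -5 -21.1 -11.1
 seat 5 -19.9 -10.9
 seat 12 -20.4 -10.0
```

jog_arm(hand=[-0.2,-0.2,-0.2,-0.2,-0.2,-0.2], slide=[[-0.5,-0.2,0.5],[-1,-0.37,1],[-1.5,-0.37,1.5],[-2,-0.37,1.8],[-2,-0.37,2],[-2,-0.37,2]], twist=[0,0,0,0,0,0])

```text
clock: 12.1
eef_pos: [0.5874, -0.2291, 0.0796]
tcp_rot: [0.05, 0.999, -0.0, -0.0]
force: [-0.0, -0.1, -0.3]
width: 0.0548
```

```bash
cat > m.py <<'E'
from h import *
from cell import optics,sensors
import sys
k=sys.argv[1]
plan(CR,-60,0,76)
for n in ('scene','top'):
  c=optics.capture(n);cv2.imwrite(f'pics/{n}{k}.png',cv2.resize(c['pixels'][230:330,400:500],None,fx=5,fy=5,interpolation=cv2.INTER_CUBIC) if n=='scene' else cv2.resize(c['pixels'][165:265,410:510],None,fx=5,fy=5))
  P=pts(c);P=P[185:240,435:480] if n=='top' else P[255:325,420:490]
  zc=sensors.observe()["eef_pos"][2]+.031
  m=abs(P[...,2]-zc)<.006
  n_,l,st,_=cv2.connectedComponentsWithStats(m.astype(np.uint8),connectivity=4);Q=P[l==1+np.argmax(st[1:,4])]
  q=np.array([L(CR,p*1000) for p in Q]);xm=np.percentile(q[:,0],97)
  kk=(q[:,0]<xm-4)&(q[:,0]>xm-25)
  print(n,"far",xm.round(1),"lat",np.percentile(q[kk,1],[2,98]).round(1))
plan(CR,-60,0,76)
E
python3 m.py 11
```

```text
t 12.1 slide cm [-2.99  0.06  0.36] twist 0.29 | now local [-89.9  -0.7] z 79.6 width 0.0548 F [-0.  -0.1 -0.3] tilt 0.05
scene far 12.2 lat [-27.  18.]
top far 15.0 lat [-25.   27.5]
t 12.2 slide cm [-2.98  0.06  0.41] twist 0.28 | now local [-89.8  -0.8] z 80.1 width 0.0549 F [-0.4  0.5 -0.8] tilt 0.01
```

View pics/scene11.png

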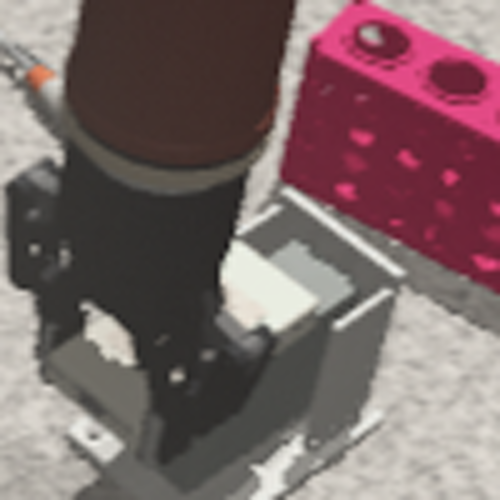

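View pics/top11.png

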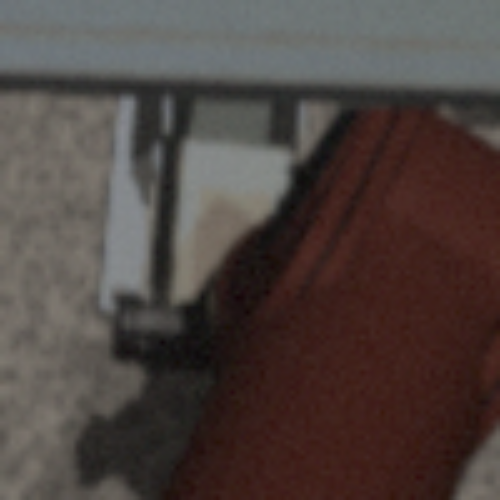

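jog_arm(hand=[-0.2,-0.2,-0.2,-0.2,-0.2,-0.2,-0.2], slide=[[0,0,0.3],[0,0,0.45],[-0.4,0,0.45],[-0.9,0,0.45],[-1.4,0,0.45],[-1.9,0,0.45],[-2,0,0.45]], twist=[0,0,0,0,0,0,0])

```text
clock: 12.9
eef_pos: [0.6083, -0.2311, 0.0756]
tcp_rot: [0.05, 0.999, -0.0, 0.0]
force: [-0.2, 0.1, -0.7]
width: 0.0554
```

```bash
python3 m.py 12
```

```text
t 12.9 slide cm [-0.89  0.04 -0.04] twist 0.32 | now local [-68.9  -0.5] z 75.6 width 0.0554 F [-0.2  0.1 -0.7] tilt 0.02
scene far -51.3 lat [-40.9  28.2]
top far 36.1 lat [-22.5  27.5]
t 13.0 slide cm [-0.95  0.06 -0.05] twist 0.3 | now local [-69.5  -0.6] z 75.5 width 0.0551 F [ 0.4 -0.9 -0.7] tilt 0.02
```

View pics/scene12.png

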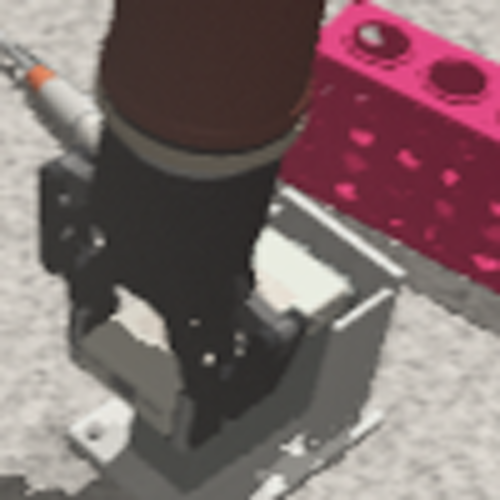

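jog_arm(hand=[-0.2,-0.2,-0.2], slide=[[0,0,0.05],[0,0,0.1],[0,0,0.1]], twist=[0,0,0])

```text
clock: 13.3
eef_pos: [0.6073, -0.2311, 0.0746]
tcp_rot: [0.05, 0.999, 0.0, -0.0]
force: [0.4, 0.0, -0.8]
width: 0.0554
```

jog_arm(hand=[-0.2,-0.2], slide=[[0,0,0.05],[0,0,0.05]], twist=[0,0])

```text
clock: 13.5
eef_pos: [0.6074, -0.2311, 0.0742]
tcp_rot: [0.05, 0.999, 0.0, -0.0]
force: [0.0, -0.1, -0.9]
width: 0.0549
```

jog_arm(hand=[-0.2,-0.2], slide=[[0,0,0.05],[0,0,0.05]], twist=[0,0])

```text
clock: 13.7
eef_pos: [0.6074, -0.2311, 0.074]
tcp_rot: [0.05, 0.999, 0.0, 0.0]
force: [-2.1, 0.2, 3.1]
width: 0.0555
```

jog_arm(hand=[-0.2,-0.2], slide=[[0,0,0.05],[0,0,0.05]], twist=[0,0])

```text
clock: 13.9
eef_pos: [0.6074, -0.2311, 0.0739]
tcp_rot: [0.05, 0.999, 0.0, 0.0]
force: [-4.8, 1.3, 8.7]
width: 0.0555
```

jog_arm(hand=[-0.2,-0.2,-0.2,-0.2,-0.2,-0.2,-0.2], slide=[[0,0,-0.08],[-0.3,0,-0.08],[-0.7,0,-0.08],[-1.1,0,-0.08],[-1.5,0,-0.08],[-1.8,0,-0.08],[-1.8,0,-0.08]], twist=[0,0,0,0,0,0,0])

```text
clock: 14.6
eef_pos: [0.6261, -0.2332, 0.0741]
tcp_rot: [0.05, 0.999, -0.0, 0.0]
force: [-1.3, 0.4, 5.3]
width: 0.0552
```

jog_arm(hand=[-0.2,-0.2], slide=[[-0.1,0,0],[-0.2,0,0]], twist=[0,0])

```text
clock: 14.8
eef_pos: [0.6273, -0.2334, 0.0741]
tcp_rot: [0.05, 0.999, -0.0, -0.0]
force: [-4.7, 1.2, 6.7]
width: 0.0552
```

```bash
python3 m.py 13
```

```text
t 14.8 slide cm [ 1.03  0.08 -0.19] twist 0.28 | now local [-49.7  -0.8] z 74.1 width 0.0552 F [-4.7  1.2  6.7] tilt 0.03
scene far -32.1 lat [-42.   28.1]
top far 38.1 lat [-15.1  26.6]
t 14.9 slide cm [ 1.05  0.08 -0.19] twist 0.28 | now local [-49.5  -0.7] z 74.1 width 0.0552 F [-4.1  0.1  6.2] tilt 0.02
```

View pics/scene13.png

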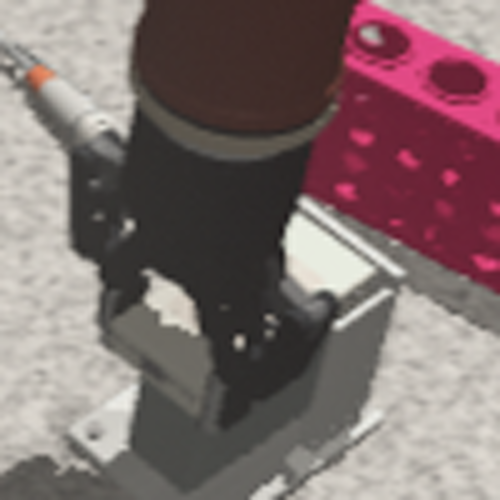

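jog_arm(hand=[-0.2,-0.2], slide=[[-0.1,0,-0.03],[-0.1,0,-0.03]], twist=[0,0])

```text
clock: 15.1
eef_pos: [0.6288, -0.2333, 0.0741]
tcp_rot: [0.05, 0.999, -0.0, 0.0]
force: [-0.1, -0.9, 2.2]
width: 0.0551
```

jog_arm(hand=[-0.2,-0.2], slide=[[-0.1,0,0],[-0.1,0,0]], twist=[0,0])

```text
clock: 15.3
eef_pos: [0.6295, -0.2333, 0.0741]
tcp_rot: [0.05, 0.999, -0.0, 0.0]
force: [-1.4, -0.4, 1.6]
width: 0.055
```

jog_arm(hand=[-0.2,-0.2], slide=[[-0.1,0,0],[-0.1,0,0]], twist=[0,0])

```text
clock: 15.5
eef_pos: [0.6305, -0.2333, 0.0741]
tcp_rot: [0.05, 0.999, -0.0, 0.0]
force: [-1.5, 0.6, 1.5]
width: 0.0553
```

jog_arm(hand=[-0.2,-0.2], slide=[[-0.1,0,0],[-0.1,0,0]], twist=[0,0])

```text
clock: 15.7
eef_pos: [0.6315, -0.2334, 0.0742]
tcp_rot: [0.05, 0.999, -0.0, 0.0]
force: [-1.2, 0.2, 0.8]
width: 0.0553
```

jog_arm(hand=[-0.2,-0.2], slide=[[-0.1,0,0],[-0.1,0,0]], twist=[0,0])

```text
clock: 15.9
eef_pos: [0.6317, -0.2334, 0.0741]
tcp_rot: [0.05, 0.999, 0.0, -0.001]
force: [-4.5, 1.1, 4.1]
width: 0.0554
```

jog_arm(hand=[-0.2,-0.2], slide=[[-0.1,0,0],[-0.1,0,0]], twist=[0,0])

```text
clock: 16.1
eef_pos: [0.6317, -0.2334, 0.0741]
tcp_rot: [0.05, 0.999, 0.001, -0.002]
force: [-9.8, 2.7, 7.2]
width: 0.055
```

```bash
python3 m.py 14
```

```text
t 16.1 slide cm [ 1.47  0.04 -0.18] twist 0.28 | now local [-45.3  -0.4] z 74.1 width 0.055 F [-9.8  2.7  7.2] tilt 0.2
scene far -27.3 lat [-40.6  28.4]
top far 37.5 lat [-9.6 27.5]
t 16.2 slide cm [ 1.47  0.05 -0.18] twist 0.27 | now local [-45.3  -0.4] z 74.1 width 0.0553 F [-9.   2.7  8.2] tilt 0.2
```

View pics/scene14.png

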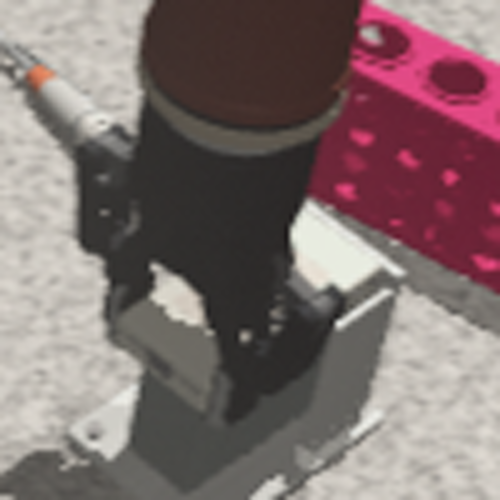

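jog_arm(hand=[-0.2,-0.2,0.2,0.5,0.8,0.8,0.8], slide=[[0.1,0,-0.06],[0.1,0,-0.06],[0.1,0,-0.06],[0.1,0,-0.06],[0.1,0,-0.06],[0.1,0,-0.06],[0.1,0,-0.06]], twist=[0,0,0,0,0,0,0])

```text
clock: 16.9
eef_pos: [0.6327, -0.2336, 0.075]
tcp_rot: [0.05, 0.999, -0.0, 0.0]
force: [0.3, -0.5, -0.0]
width: 0.0768
```

jog_arm(hand=[0.8,0.8,0.8,0.8,0.8,0.8,0.8,0.8], slide=[[0,0,-0.5],[0,0,-1.5],[0,0,-3],[0,0,-5],[2,0,-5],[5,0,-5],[8,0,-5],[9,0,-5]], twist=[0,0,0,0,0,0,0,0])

```text
clock: 17.7
eef_pos: [0.5406, -0.2252, 0.1261]
tcp_rot: [0.051, 0.999, 0.0, 0.0]
force: [-0.3, 0.0, 0.3]
width: 0.0766
```

```bash
python3 m.py 15; python3 -c "
from cell import optics;import cv2,pickle
for n in ('scene','top','wrist'):
  c=optics.capture(n);pickle.dump(c,open(n+'15.pkl','wb'))
cv2.imwrite('pics/w15.png',c['pixels'])"
```

```text
t 17.7 slide cm [-7.67  0.14  5.02] twist 0.19 | now local [-136.7   -1.7] z 126.1 width 0.0766 F [-0.3  0.   0.3] tilt 0.05
scene far -136.1 lat [-54.5 -41.7]Traceback (most recent call last):
  File "m.py", line 11, in <module>
    n_,l,st,_=cv2.connectedComponentsWithStats(m.astype(np.uint8),connectivity=4);Q=P[l==1+np.argmax(st[1:,4])]
                                                                                           ~~~~~~~~~^^^^^^^^^^
    return _wrapfunc(a, 'argmax', axis=axis, out=out, **kwds)
    return bound(*args, **kwds)
ValueError: attempt to get argmax of an empty sequence
```

View pics/scene15.png

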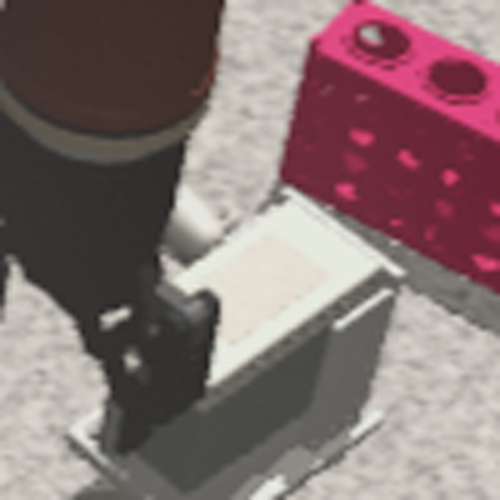

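View pics/w15.png

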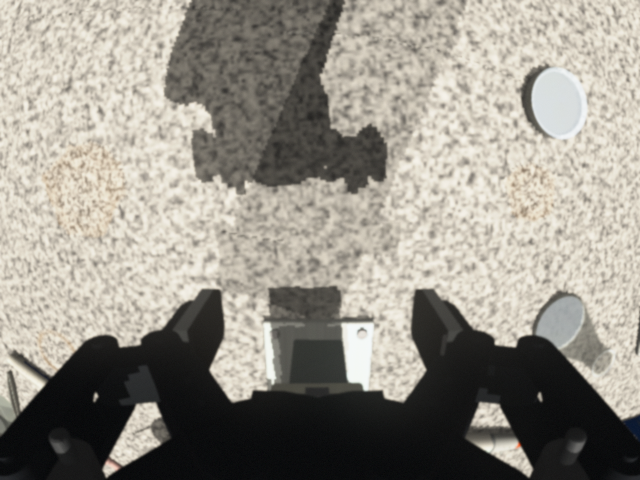

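View pics/top15.png

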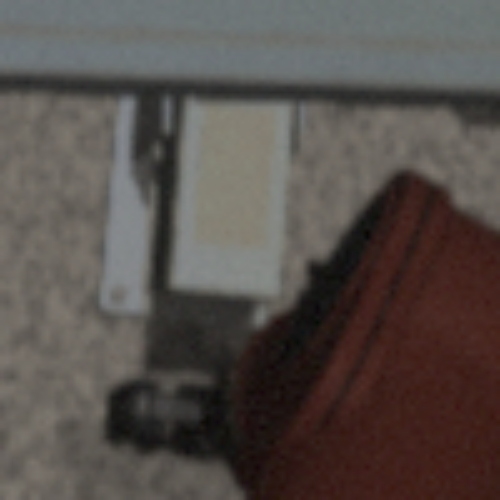

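jog_arm(hand=[-1,-1,-1,-1,-1,-1,-1,-1], slide=[[0,0.1,0],[0,0.1,0],[0,0.1,1],[0,0.1,2.5],[0,0.1,3.7],[-1.5,0.1,3.7],[-3.5,0.1,3.7],[-5,0.1,3.7]], twist=[0,0,0,0,0,0,0,0], squeeze=20)

```text
clock: 18.75
eef_pos: [0.593, -0.2284, 0.0862]
tcp_rot: [0.05, 0.999, 0.0, -0.001]
force: [0.0, -0.4, -0.2]
width: 0.0002
```

```bash
python3 -c "
from h import *
plan(CR,-71,0,88)"
```

```text
t 18.75 slide cm [-1.33 -0.07 -0.18] twist 0.3 | now local [-84.3   0.6] z 86.2 width 0.0002 F [ 0.  -0.4 -0.2] tilt 0.08
```

jog_arm(hand=[-1,-1,-1,-1], slide=[[-0.3,0,0],[-0.6,0,0],[-0.9,0,0],[-1,0,0]], twist=[0,0,0,0])

```text
clock: 19.15
eef_pos: [0.6023, -0.2297, 0.0877]
tcp_rot: [0.05, 0.999, 0.0, -0.0]
force: [1.1, -0.8, 0.5]
width: -0.0
```

jog_arm(hand=[-1,-1], slide=[[-0.1,0,0],[-0.2,0,0]], twist=[0,0])

```text
clock: 19.35
eef_pos: [0.6044, -0.2298, 0.0879]
tcp_rot: [0.05, 0.999, 0.0, 0.0]
force: [0.2, 0.8, 0.1]
width: 0.0002
```

jog_arm(hand=[-1,-1], slide=[[-0.1,0,0],[-0.1,0,0]], twist=[0,0])

```text
clock: 19.55
eef_pos: [0.6056, -0.2299, 0.0879]
tcp_rot: [0.05, 0.999, -0.0, 0.0]
force: [0.1, 0.5, -0.1]
width: 0.0
```

jog_arm(hand=[-1,-1], slide=[[-0.1,0,0],[-0.1,0,0]], twist=[0,0])

```text
clock: 19.75
eef_pos: [0.6066, -0.23, 0.0878]
tcp_rot: [0.05, 0.999, -0.0, 0.0]
force: [-0.5, 0.0, 0.1]
width: -0.0005
```

jog_arm(hand=[-1,-1], slide=[[-0.1,0,0],[-0.1,0,0]], twist=[0,0])

```text
clock: 19.95
eef_pos: [0.6076, -0.2301, 0.0878]
tcp_rot: [0.05, 0.999, -0.0, -0.0]
force: [1.0, -0.4, 0.1]
width: -0.0005
```

jog_arm(hand=[-1,-1], slide=[[-0.1,0,0],[-0.1,0,0]], twist=[0,0])

```text
clock: 20.15
eef_pos: [0.6077, -0.2301, 0.0877]
tcp_rot: [0.05, 0.999, 0.0, -0.001]
force: [-5.2, 2.9, 3.8]
width: 0.0004
```

jog_arm(hand=[-1,-1], slide=[[-0.08,0,0],[-0.08,0,0]], twist=[0,0])

```text
clock: 20.35
eef_pos: [0.6078, -0.2301, 0.0877]
tcp_rot: [0.05, 0.999, 0.001, -0.002]
force: [-8.5, 2.3, 6.3]
width: 0.0001
```

jog_arm(hand=[-1,-1,-1,-1,-1,-1,-1,-1], slide=[[0.4,0,0],[1,0,0],[2,0,0],[3.5,0,-1],[5,0,-4],[6.5,2,-7],[8,6,-9],[9,10,-10]], twist=[0,0,0,0,0,0,0,0])

```text
clock: 21.15
eef_pos: [0.529, -0.1219, 0.1897]
tcp_rot: [0.051, 0.999, 0.0, 0.001]
force: [0.5, 1.2, -0.7]
width: -0.0006
```

jog_arm(hand=[-1,-1,-1,-1], slide=[[0,3,0],[0,6,0],[0,7,0],[0,7,0]], twist=[0,0,0,0])

```text
clock: 21.55
eef_pos: [0.5364, -0.0508, 0.1877]
tcp_rot: [0.048, 0.999, 0.0, -0.0]
force: [0.8, -0.4, -0.2]
width: 0.0001
```

Run:
```python
from h import *
from cell import optics,sensors
plan(CR,-71,0,88)
for n,b1,b2 in (('scene',(400,250,500,350),(260,150,380,280)),('top',(410,165,510,245),(250,165,350,265))):
  c=optics.capture(n);pickle.dump(c,open(n+'16.pkl','wb'));p=c['pixels']
  a=cv2.resize(p[b1[1]:b1[3],b1[0]:b1[2]],(400,500));b=cv2.resize(p[b2[1]:b2[3],b2[0]:b2[2]],(400,500));cv2.imwrite(f'pics/{n}16.png',np.hstack([a,b]))
  P=pts(c);Q=P.reshape(-1,3)
  q=(np.array([[np.cos(np.radians(-6)),np.sin(np.radians(-6))],[-np.sin(np.radians(-6)),np.cos(np.radians(-6))]])@(Q[:,:2]*1000-CR[0]).T).T
  k=(abs(q[:,0])<80)&(abs(q[:,1])<45)&(abs(Q[:,2]-.105)<.006)
  print(n,"case in cradle z",np.median(Q[k][:,2]).round(4),"x",np.percentile(q[k,0],[1,99]).round(1),"y",np.percentile(q[k,1],[1,99]).round(1),
   cv2.minAreaRect(q[k&(q[:,0]<52)].astype(np.float32)))
  for y in (-20,-10,0,10,20):
     kk=k&(abs(q[:,1]-y)<4); print(y,"near",q[kk,0].min().round(1),"z slope",np.polyfit(q[kk,0],Q[kk,2]*1000,1).round(3))
```

```text
t 21.55 slide cm [ -8.68 -17.21   9.96] twist 0.45 | now local [-159.1  171.3] z 187.7 width 0.0001 F [ 0.8 -0.4 -0.2] tilt 0.03
scene case in cradle z 0.1037 x [-62.5  63.6] y [-28.4  27.8] ((-6.6240692138671875, -0.29599952697753906), (117.18518829345703, 58.166839599609375), 0.36587193608283997)
-20 near -62.1 z slope [2.00000e-03 1.03759e+02]
-10 near -63.3 z slope [ -0.    103.889]
0 near -62.8 z slope [-2.00000e-03  1.03707e+02]
10 near -62.3 z slope [-3.00000e-03  1.03842e+02]
20 near -65.3 z slope [-6.0000e-03  1.0392e+02]
top case in cradle z 0.1048 x [-57.8  38.3] y [-27.6  28. ] ((-9.745223999023438, -1.8970451354980469), (99.94513702392578, 69.13973999023438), 4.220108985900879)
-20 near -58.3 z slope [-9.00000e-03  1.05051e+02]
-10 near -57.2 z slope [3.00000e-03 1.04781e+02]
0 near -58.6 z slope [6.00000e-03 1.04737e+02]
10 near -57.8 z slope [ -0.    104.882]
20 near -59.5 z slope [4.00000e-03 1.04827e+02]
```

View pics/scene16.png

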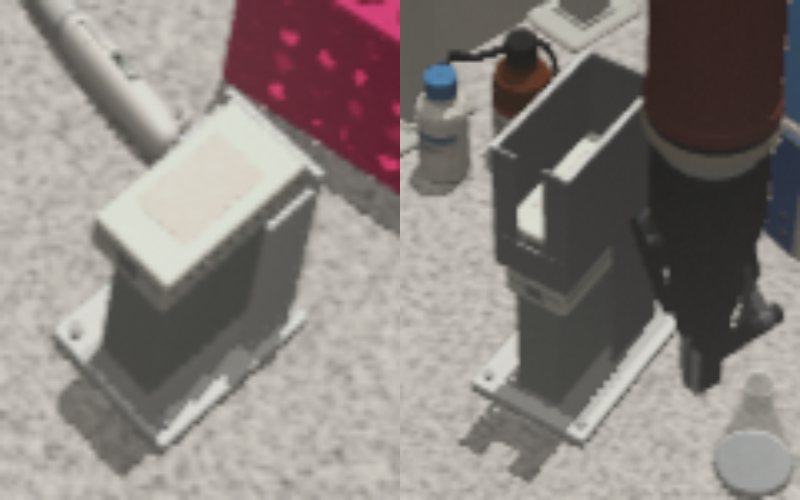

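View pics/top16.png

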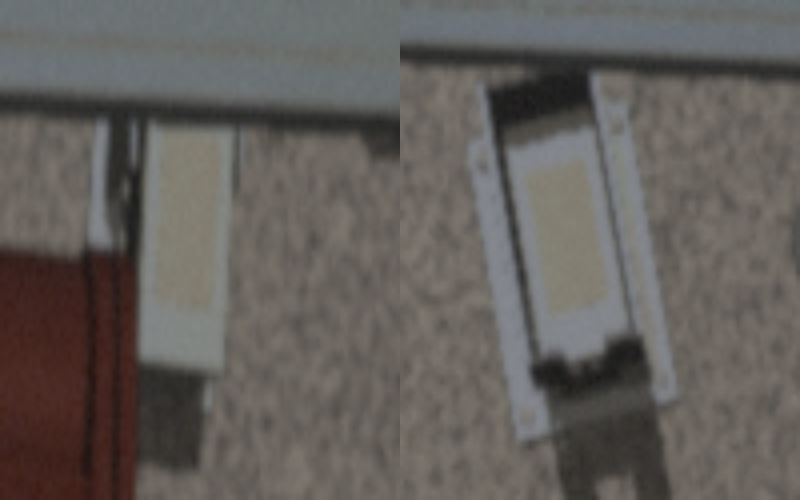

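Run:
```python
from h import *
for n in ("top","scene"):
  c=pickle.load(open(n+"16.pkl","rb"));c0=pickle.load(open(n+"0.pkl","rb"))
  P=pts(c).reshape(-1,3);q=np.array([L(CH,p) for p in P[:,:2]*1000])
  for lab,k in (("top case",(abs(q[:,0])<60)&(abs(q[:,1])<26)&(P[:,2]>.14)&(P[:,2]<.175)),("bottom at outlet",(q[:,0]<-55)&(q[:,0]>-75)&(abs(q[:,1])<25)&(P[:,2]>.10)&(P[:,2]<.14))):
    if k.sum()>8:
      A=np.c_[q[k],np.ones(k.sum())];print(n,lab,k.sum(),"z",np.median(P[k,2]).round(4),"slope",np.linalg.lstsq(A,P[k,2]*1000,rcond=None)[0].round(3),"x",np.percentile(q[k,0],[1,99]).round(1))
  if n=="top":
    for lab,(x0,y0,x1,y1) in dict(petri=(350,270,390,310),tape=(185,270,245,330),flask=(342,196,378,232)).items():
      print(lab,[ (np.mean(np.abs(c["pixels"][y0:y1,x0:x1].astype(int)-c0["pixels"][y0:y1,x0:x1]))).round(1)])
```

```text
top top case 1029 z 0.1545 slope [-3.00000e-03 -4.00000e-03  1.54463e+02] x [-57.3  57.6]
top bottom at outlet 23 z 0.1302 slope [ 5.57000e-01 -3.00000e-03  1.63938e+02] x [-65.2 -62.3]
petri [np.float64(24.6)]
tape [np.float64(7.7)]
flask [np.float64(6.9)]
scene top case 111 z 0.1541 slope [ 1.60000e-02 -3.20000e-02  1.54705e+02] x [-59.2  58.3]
scene bottom at outlet 175 z 0.1214 slope [-2.6440e+00  5.3000e-02 -5.4103e+01] x [-70.9 -60.1]
```

```bash
python3 -c "
from cell import finish_job,sensors
s=sensors.observe();print(s['clock'],s['force'],max(abs(x) for x in s['dq']))
print(finish_job())"
```

```text
21.65 [ 0.53079381 -1.09698757 -0.92524478] 0.015155510840616174
the job is handed in; nothing more can be done
None
```

The bottom case is out of the chute and lies flat and fully home in the cradle. I handed the job in at 21.65 s.

**Method:** The jog commands could not tilt the gripper, so I kept it upright. I pinched the last 8 mm or so of the case that stuck out, just clear of the chute's front wall, and drew it about 19 mm. I then re-gripped on the full pads, drew it all the way out level, carried it over, and lowered it between the cradle's lips until it touched the seat. I slid it against the end stop, let go, and gave its near end a push with closed fingers. It did not move under about 9 N.

**Last checks:**
- **Case in the cradle:** its top is at 104–105 mm (105 expected), flat and centred to within 1 mm. The measured near end was -58 to -63 mm (-60 expected). The top and scene cameras differ there by about 4 mm, in line with the offset between them all along. The firm stop when pushed is the better evidence that it is home.
- **Cases in the chute:** all three stayed in. The top one reads 154–155 mm (155 expected) and is level. In the scene picture case 2 lies flat at the outlet.
- **Forces and clearance:** the highest wrist force I read was about 13 N, and the gripper ended clear of everything.
- **Bystanders:** the flask and tape roll look unmoved. The last before-and-after check on the petri dish was no use, because the arm probably hid it from the top camera. It looked in place in an earlier wrist picture, and nothing went near it.

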